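# Load the two blanks into the embossing press and start it

## Task

Load the desktop embossing press: set the round blank in the round die and the square blank in the square die, each fully home and lying flat; set them in, do not drop them from above. Only when both are in and let go, press the start button on the control box fully down and release it. Leave everything else on the table where it is.

Things in the scene. Friction and masses are not known exactly. Their poses are not given: they have to be found in the camera images.
- disc_blank: the round blank: plain aluminium disc, 60 mm in diameter, 15 mm thick, about 115 g, its lower edge chamfered by 1 mm over the lowest 3 mm; lying flat on the table. Origin at the centre of its underside, z up.
- disc_blank_center (a point): middle of the round blank, 7.5 mm above its underside
- square_blank: the square blank: plain aluminium, 48 x 48 mm, 15 mm thick, about 95 g, its lower edges chamfered by 1 mm over the lowest 3 mm; lying flat on the table. Origin at the centre of its underside, z up, x and y square to its sides.
- square_blank_center (a point): middle of the square blank, 7.5 mm above its underside
- press: the embossing press, fixed: a grey bed (150 mm along its x, 300 mm along its y, top 20 mm above the table) carrying two bright steel die blocks side by side along its y, about 116 mm apart (each up to 12 mm forward or back); at the +y end of the bed stands a white housing 225 mm tall, whose face is 175 mm from the origin. Origin on the table, near midway between the two die blocks.
- round_die: round die, fixed on the bed: steel block 90 x 90 x 16 mm with a round cavity in the middle of its top, 63 mm in diameter and 5 mm deep, with a dark floor. Origin at the centre of its underside (20 mm above the table), z up. Either die may be the one next to the housing.
- round_die_hole0 (a point): centre of the round cavity's mouth, at the top of the block (36 mm above the table). A seated blank stands 10 mm proud of it: its underside is 5 mm below.
- square_die: square die, fixed on the bed: steel block 90 x 90 x 16 mm with a square cavity in the middle of its top, 51 x 51 mm and 5 mm deep, with a dark floor, sides along the block's x and y. Origin at the centre of its underside (20 mm above the table), z up.
- square_die_hole0 (a point): centre of the square cavity's mouth, at the top of the block (36 mm above the table). A seated blank stands 10 mm proud of it.
- control_box: control box, fixed on the table: grey box 80 x 90 x 40 mm with the press's one start button in the middle of its top. Origin at the centre of its underside.
- start (a joint): travel of the start button: 0 is up, 0.006 m fully down; spring-loaded, fully down takes about 5 N
- start_top (a point): centre of the button's top face (white, 32 mm across, 58 mm above the table when up); it is pressed straight down
- oblong_blank: bystander: an oblong aluminium blank 64 x 24 x 15 mm, long along its x, that fits neither die; lies beside the other blanks
- tape_roll: bystander: roll of clear tape lying flat, 72 mm across, 18 mm tall
- marker: bystander: black marker pen lying on the table, 135 mm along its x, 12 mm wide, 14 mm tall
- beaker: bystander: clear plastic beaker, 64 mm across, 70 mm tall
- stapler: bystander: black stapler, 140 mm along its x, 36 mm wide, 53 mm tall
- water_bottle: bystander: clear water bottle standing upright, 64 mm across, 200 mm tall
There are look-alikes about, which are no part of the job. What is shaped like the disc_blank but green is not meant.

How it is judged (in metres and radians):
On the way, in this order (a step that is already met when the one before it is completed fails the run):
1. both blanks lie fully home in their matching dies, let go (horizontal distance between disc_blank_center and round_die_hole0 below 0.0035 m and z of disc_blank_center in the frame of round_die_hole0 below 0.0043 m and angle between the z axis of disc_blank and the z axis of round_die, either way round below 0.06 rad and horizontal distance between square_blank_center and square_die_hole0 below 0.0035 m and z of square_blank_center in the frame of square_die_hole0 below 0.0043 m and angle between the z axis of square_blank and the z axis of square_die, either way round below 0.06 rad and (angle between the x axis of square_blank and the x axis of square_die, either way round below 0.15 rad or angle between the x axis of square_blank and the y axis of square_die, either way round below 0.15 rad) and contact force between the fingers and disc_blank below 0.1 N and contact force between the fingers and square_blank below 0.1 N and linear speed of each of disc_blank, square_blank below 0.02 m/s), for 0.2 s.
2. the start button is pressed fully down (value of joint start above 0.005 m), for 0.05 s.
At the end, for the whole second after the job is handed in: Each blank lies in its matching die, centred within 3.5 mm, flat within 0.06 rad, at most 1.8 mm short of the cavity floor, the square one turned to fit; both let go and at rest; the start button, pressed at least 5 mm down after loading, is up again (within 1.5 mm) (all of step 1 and value of joint start below 0.0015 m); the robot touches nothing.
It fails at once if the start button is pressed (over 3 mm) while a blank is not home in its die (value of joint start above 0.003 m and not (horizontal distance between disc_blank_center and round_die_hole0 below 0.0035 m and z of disc_blank_center in the frame of round_die_hole0 below 0.0043 m and angle between the z axis of disc_blank and the z axis of round_die, either way round below 0.06 rad and horizontal distance between square_blank_center and square_die_hole0 below 0.0035 m and z of square_blank_center in the frame of square_die_hole0 below 0.0043 m and angle between the z axis of square_blank and the z axis of square_die, either way round below 0.06 rad and (angle between the x axis of square_blank and the x axis of square_die, either way round below 0.15 rad or angle between the x axis of square_blank and the y axis of square_die, either way round below 0.15 rad))).
It fails at once if the round blank is dropped: out of the fingers more than 25 mm above its place in the die (height (world z) of disc_blank_center above 0.065 m and contact force between the fingers and disc_blank below 0.02 N).
It fails at once if the square blank is dropped: out of the fingers more than 25 mm above its place in the die (height (world z) of square_blank_center above 0.065 m and contact force between the fingers and square_blank below 0.02 N).
It fails at once if another thing on the table is moved by more than 30 mm or knocked over (distance of any of oblong_blank, tape_roll, marker, beaker, stapler, water_bottle from where it was at the start of the episode above 0.03 m or angle between any of oblong_blank, tape_roll, marker, beaker, stapler, water_bottle's own z axis and vertical above 0.5 rad).
It also fails if it takes over 67 s, if anything falls off the work surface, if the arm or the gripper's body presses on something with over 40 N, if the wrist force passes 120 N, or if a joint passes its speed limit or range.

## Robot

A 7-joint arm with a two-finger parallel gripper is mounted at the origin on the work surface. World frame = base frame: x ahead of the robot, y to its left, z up, the work surface at z = 0. Lengths are in m, angles in degrees, forces in N, time in s.
With the tool pointing down it reaches from about 0.425 to 0.875 m from the base axis. Payload 4.7 kg.
Tool frame: the origin (TCP) lies on the centre line of the jaws, within the pads' length; the fingertips stand 25 mm ahead of it and the grasp point (between the pads) lies 6 mm ahead of it; z points along the fingers, y is the direction in which the jaws open and shut (so a half turn about z gives the same grasp; the last joint's range is limited). The gripper opens to 87 mm and grips with 3 to 60 N. Pads are 19 mm wide; open, the fingers measure 117 mm over their backs; the gripper's body (75 mm by 190 mm) begins 51 mm behind the grasp point.
Start: joints at [-73.734, 18.392, -4.016, 83.108, 1.295, 78.541, -3.26], TCP at [0.173, 0.626, 0.218] pointing down, gripper open.
Joint ranges: [-163.93, 163.93], [-17.29, 119.83], [-79.2, 71.16], [3.27, 140.29], [-89.18, 269.18], [5.43, 117.66], [-154.24, 154.24]. Speed limits (degrees/s): [147.25, 147.25, 180, 180, 180, 180, 180].

## Interface

Orientations are given as [roll, pitch, yaw] about the fixed x, y, z axes, in that order (R = Rz(yaw) Ry(pitch) Rx(roll)).
In Python, from cell import env gives the robot as it stands.
- The arm moves only by the shell command python3 -m creep 'ROWS' [OPENING] [FORCE]. ROWS is JSON, a list of rows, each an object of numbers: "tx", "ty", "tz": the shift along the tool's x, y, z in m; "rx", "ry", "rz": the turn, a rotation vector about the tool's x, y, z in degrees. In form: [{"tx": .., "ty": .., "tz": .., "rx": .., "ry": .., "rz": ..}, ...]. A call has 1 to 20 rows; each row shifts and turns the commanded pose from where the row before left it, along the tool's axes as they then stand; what a row does not reach is not made up. A row lasts 1/8 s, in which the tool goes at most 62.5 mm and 10.7 degrees, less where a joint would pass 70% of its speed; a pose out of reach is approached as far as the arm can. A call is refused whole if a number of a shift passes 0.0625 or a number of a turn 10.7, either way. A call with a gripper value outside its range is refused whole. OPENING is the finger opening in m, from 0 to 0.087, set as the call begins (- or left out, the last holds). The fingers move at their own pace and stop on an object; FORCE is the grip in N (left out, the last holds). Time passes only in rows, so rows that do not move let the fingers close. It gives the time, the measured TCP pose, the force and the opening at its end, in the units of the state.
- env.get_obs(): the state, without advancing time (a new reading comes with each control period).
- env.read_camera(name): name is "side" or "top" or "wrist"; returns a dict with "pixels" (480x640x3 uint8, red, green, blue), "intrinsics" (3x3 intrinsics, pixels), "D" ([k1, k2, p1, p2, k3] as OpenCV has them; the pictures are not rectified), "R" (3x3) and "t" (3): a world point X has camera coordinates R X + t. Camera axes: x right, y down, z forward; pixel columns grow to the right and rows downward; lengths in m; the calibration is good to about 2 mm. A picture is of the moment at which its call begins. There is no depth.
- env.sign_off(): hands the job in, once; it reports no verdict.
The state is a dict: "time_s": time; "qpos": joint angles; "joint_velocities": joint speeds; "effort": joint torques, N m; "tool_pos": TCP position; "tool_rot": TCP orientation; "force": force on the tool from outside, world axes, zero at the start; "wrist_torque": the same for the moment, N m; "grip_width": finger opening in m.
Only numpy, scipy, OpenCV 4.12 (cv2) and the standard library are available. Lean on these libraries where they do the work, as an engineer would, in place of code of your own. Each camera call takes 0.05 s, during which the arm holds its last target.

## Working session

There is one attempt and no reset: what is moved stays moved. The work goes in short steps, Python scripts to look and compute and a shell command to move; the robot and the scene stay as the last step left them, time stands still between calls to the robot, and variables do not carry over. Pictures are saved under pics/ and viewed, and the job is handed in when it is done.

```bash
ls; mkdir -p pics
python3 - <<'E'
from cell import env
import cv2
print(env.get_obs())
for n in ["side","top","wrist"]:
    c=env.read_camera(n)
    cv2.imwrite(f"pics/{n}0.png",c["pixels"][:,:,::-1])
    print(n,c["intrinsics"].tolist(),c["D"],c["R"].tolist(),c["t"])
E
```

```text
pics
{'time_s': 0.0, 'qpos': array([-73.73466815,  18.43806512,  -4.0155323 ,  83.17583386,
         1.29326133,  78.54146131,  -3.25998263]), 'joint_velocities': array([ 0.0206766 , -0.08499606, -0.09239517,  0.00213145, -0.02470418,
        0.04433829, -0.07197007]), 'effort': array([ 8.28935435e-05, -4.91290855e+01, -4.03806623e-01, -3.12519979e+01,
       -6.39367034e-02,  4.38642909e-02,  1.78449368e-04]), 'tool_pos': array([0.17312585, 0.62592233, 0.21656463]), 'tool_rot': array([-1.79889789e+02,  4.16356418e-03,  1.64544113e+02]), 'force': array([-0.06663735,  0.40149972, -0.39851089]), 'wrist_torque': array([ 0.01489565, -0.01046784,  0.04171479]), 'grip_width': 0.0868840551958877}
side [[517.815908921261, 0.0, 315.363159140287], [0.0, 517.815908921261, 245.4553495800164], [0.0, 0.0, 1.0]] [-0.0042946  0.         0.         0.         0.       ] [[-0.9987572783232244, -0.048549399367682676, -0.011262984392357116], [-0.026799999029035335, 0.7137064213597617, -0.6999320711053939], [0.042019745934845094, -0.6987604023775815, -0.714120606774998]] [0.56765993 0.16493051 1.08736598]
top [[617.2006394109331, 0.0, 311.7642148772143], [0.0, 617.2006394109331, 238.80027251451986], [0.0, 0.0, 1.0]] [-0.06605258  0.          0.          0.          0.        ] [[0.022963536487052093, -0.9997361897497561, -0.0004763366955529704], [-0.9893109159987192, -0.0226554373551327, -0.14405083354157538], [0.1440020398389649, 0.0037791616646235416, -0.9895701746007353]] [-0.1352539   0.58269611  1.20233754]
wrist [[432.7219377704087, 0.0, 316.00032471555636], [0.0, 432.7219377704087, 233.9926706497428], [0.0, 0.0, 1.0]] [-0.0600941  0.         0.         0.         0.       ] [[0.26609857212976573, 0.9639415070409266, -0.0028845994816795247], [0.9330241629803904, -0.2568095835017748, 0.25202132670944655], [0.24219302468329787, -0.06975391620056053, -0.9677173812479776]] [-0.64896649 -0.02991224  0.38951495]
```

View pics/top0.png

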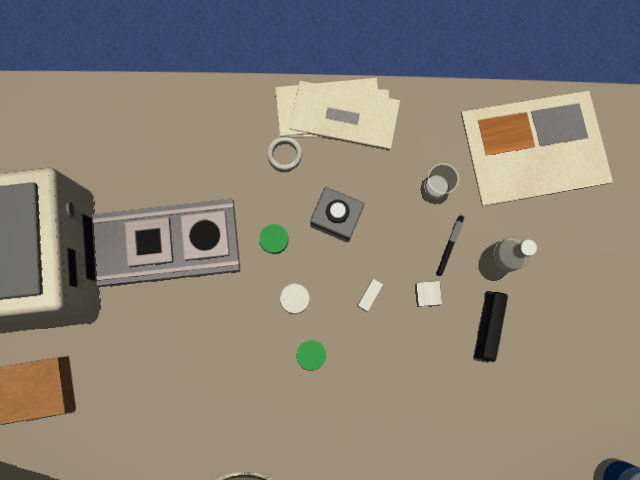

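View pics/side0.png

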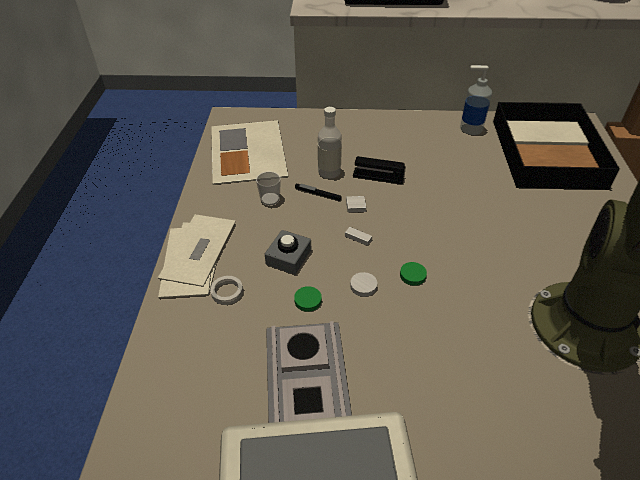

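View pics/wrist0.png

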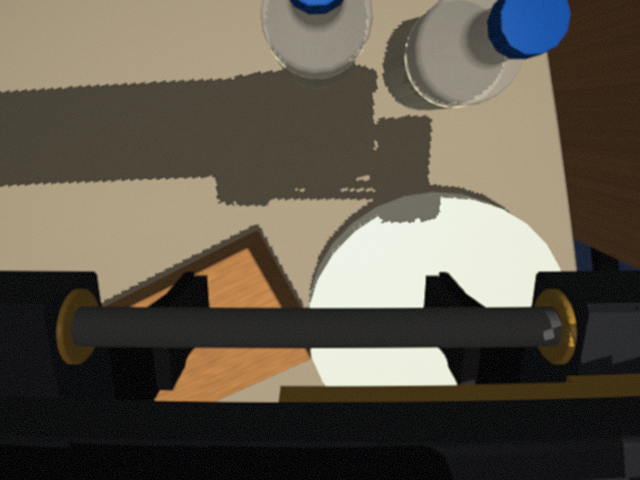

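The top view shows these candidates:
- **Round blank:** the silver disc at (295,298). The look-alikes are green discs at (274,239) and (311,355), the tape ring at (285,153) and the white beaker base at (437,186).
- **Square blank:** the square at (429,294). The oblong at (371,295) is a bystander.
- **Dies:** square at (149,241), next to the housing, and round at (205,235).
- **Button:** (338,210).

By the description I choose the silver disc and the 48 mm square. I'll check both in a crop and measure them.

```bash
cat > h.py <<'E'
import numpy as np, cv2
from cell import env
def cam(n): return env.read_camera(n)
def ray(c,uv):
    p=cv2.undistortPoints(np.array([[uv]],float),c["intrinsics"],np.array(c["D"]))[0,0]
    R=np.array(c["R"]);t=np.array(c["t"]);d=R.T@np.array([p[0],p[1],1]);return -R.T@t,d/np.linalg.norm(d)
def plane(c,uv,z):
    o,d=ray(c,uv);return o+d*(z-o[2])/d[2]
def tri(c1,u1,c2,u2):
    o1,d1=ray(c1,u1);o2,d2=ray(c2,u2)
    A=np.stack([d1,-d2],1);s=np.linalg.lstsq(A,o2-o1,rcond=None)[0]
    a=o1+d1*s[0];b=o2+d2*s[1];return (a+b)/2,np.linalg.norm(a-b)
def proj(c,X):
    return cv2.projectPoints(np.array(X,float).reshape(-1,1,3),cv2.Rodrigues(np.array(c["R"]))[0],np.array(c["t"],float),c["intrinsics"],np.array(c["D"]))[0].reshape(-1,2)
def blobs(mask,amin=60,amax=20000):
    cs,_=cv2.findContours(mask.astype(np.uint8),cv2.RETR_EXTERNAL,cv2.CHAIN_APPROX_NONE)
    out=[]
    for k in cs:
        a=cv2.contourArea(k)
        if amin<a<amax:
            m=cv2.moments(k); out.append((m["m10"]/m["m00"],m["m01"]/m["m00"],a,k))
    return out
E
python3 - <<'E'
from h import *
for n in ["top","side"]:
    c=cam(n); print(n,"C",-np.array(c["R"]).T@c["t"])
    im=c["pixels"]; hsv=cv2.cvtColor(im,cv2.COLOR_RGB2HSV)
    m=(hsv[...,1]<45)&(hsv[...,2]>140)
    for b in blobs(m):
        r=cv2.minAreaRect(b[3]); P=plane(c,b[:2],0.015)
        print("bright %.1f %.1f a%.0f rect %s"%(b[0],b[1],b[2],np.round(r[1],1)),P.round(3))
    m=hsv[...,2]<35
    for b in blobs(m,150):
        print("dark %.1f %.1f a%.0f"%b[:3],plane(c,b[:2],0.031).round(4))
    if n=="top":
        a=cv2.resize(im[260:340,260:460],None,fx=4,fy=4,interpolation=cv2.INTER_CUBIC)
        b=cv2.resize(im[190:290,90:290],None,fx=4,fy=4,interpolation=cv2.INTER_CUBIC)[:280]
        cv2.imwrite("pics/crop1.png",np.vstack([a,b])[:,:,::-1])
E
```

```text
top C [ 0.40643447 -0.12656081  1.2736708 ]
bright 294.3 298.0 a650 rect [29. 29.] [ 0.467 -0.089  0.015]
bright 428.8 293.2 a498 rect [23.3 23.4] [ 0.483 -0.363  0.015]
bright 370.3 294.5 a344 rect [12.2 31.3] [ 0.478 -0.243  0.015]
bright 169.9 269.4 a460 rect [  5.  142.7] [0.519 0.168 0.015]
bright 525.5 246.9 a271 rect [32.4 23.3] [ 0.583 -0.565  0.015]
bright 38.2 283.4 a1081 rect [70.7 55.2] [0.483 0.442 0.015]
bright 147.5 241.0 a1851 rect [43.7 45.7] [0.577 0.218 0.015]
bright 203.8 234.6 a1880 rect [44.5 44.9] [0.593 0.102 0.015]
bright 165.1 212.0 a432 rect [  4.6 140.3] [0.639 0.185 0.015]
bright 337.4 209.6 a161 rect [14.1 14.1] [ 0.652 -0.174  0.015]
bright 438.2 183.8 a356 rect [32. 31.] [ 0.712 -0.384  0.015]
bright 284.2 152.2 a806 rect [31.8 32.5] [ 0.772 -0.059  0.015]
bright 341.6 115.0 a261 rect [33.  11.5] [ 0.857 -0.179  0.015]
dark 490.3 326.0 a1356 [ 0.4187 -0.4841  0.031 ]
dark 71.9 267.5 a236 [0.5169 0.3666 0.031 ]
dark 148.0 241.6 a475 [0.5738 0.2125 0.031 ]
dark 204.4 235.0 a604 [0.59   0.0975 0.031 ]
dark 88.6 247.4 a508 [0.5589 0.3349 0.031 ]
side C [0.
[... 332 characters left out ...]
 0.015]
bright 363.6 282.0 a378 rect [19.7 25.3] [ 0.465 -0.085  0.015]
bright 286.9 239.0 a81 rect [ 8. 12.] [ 0.648 -0.214  0.015]
bright 358.3 233.7 a144 rect [25.5  7. ] [ 0.475 -0.239  0.015]
bright 355.9 201.7 a182 rect [12.1 18.6] [ 0.48  -0.358  0.015]
bright 269.7 197.7 a112 rect [10. 15.] [ 0.706 -0.366  0.015]
dark 307.4 400.2 a612 [0.572  0.2144 0.031 ]
dark 302.8 346.1 a578 [0.5881 0.0993 0.031 ]
dark 320.5 193.0 a162 [ 0.5726 -0.3707  0.031 ]
dark 605.6 294.8 a9488 [-0.0486 -0.0553  0.031 ]
dark 379.5 170.1 a881 [ 0.4156 -0.4732  0.031 ]
dark 553.2 146.5 a8470 [-0.0848 -0.601   0.031 ]
dark 46.7 195.5 a7823 [ 1.2886 -0.3356  0.031 ]
dark 394.1 2.0 a382 [ 0.3069 -1.6698  0.031 ]
```

View pics/crop1.png

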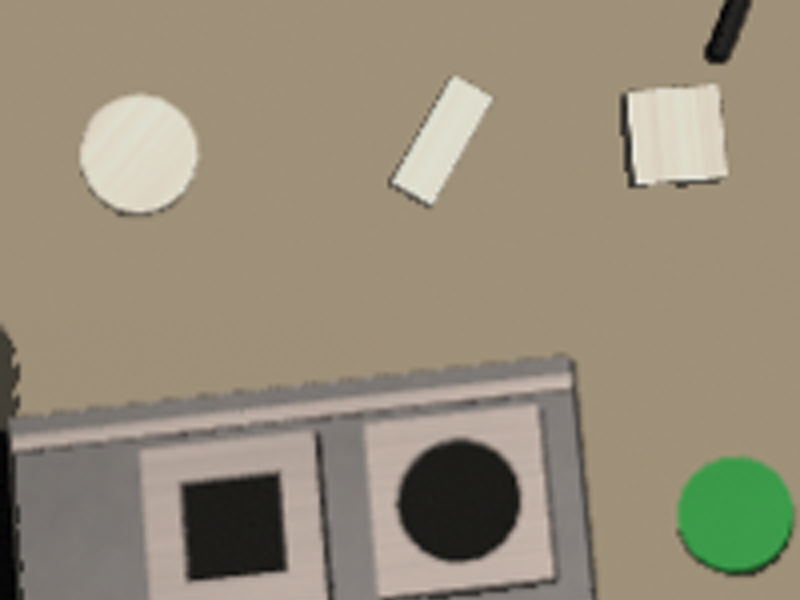

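The crop confirms the choice: plain silver disc at top (295,298), near-square silver blank at (429,293), square die at (148,241) by the housing and round die at (204,235). Next I triangulate the heights.

Run:
```python
from h import *
t=cam("top");s=cam("side")
for n,a,b in [("disc",(294.3,298),(363.6,282)),("sq",(428.8,293.2),(355.9,201.7)),("obl",(370.3,294.5),(358.3,233.7)),("sqdieblk",(147.5,241),(307.6,398.5)),("rddieblk",(203.8,234.6),(302.8,346.1)),("btn",(337.4,209.6),(286.9,239))]:
    P,e=tri(t,a,s,b); print(n,P.round(4),"gap %.4f"%e, "r %.3f az %.1f"%(np.hypot(*P[:2]),np.degrees(np.arctan2(P[1],P[0]))))
# orientation
hsv=cv2.cvtColor(t["pixels"],cv2.COLOR_RGB2HSV)
m=(hsv[...,1]<45)&(hsv[...,2]>140)
for b in blobs(m):
    for (u,v,n,z) in [(428.8,293.2,"sq",.015),(147.5,241,"sqdie",.036),(203.8,234.6,"rdie",.036),(370.3,294.5,"obl",.015)]:
        if abs(b[0]-u)+abs(b[1]-v)<2:
            W=np.array([plane(t,p[0],z)[:2] for p in b[3]],np.float32)
            r=cv2.minAreaRect(W*1000); print(n,r)
for n,uv in [("sqcav",(148,241.6)),("rcav",(204.4,235))]: print(n,plane(t,uv,.033))
print("scav",plane(s,(307.4,400.2),.033),"rcav",plane(s,(302.8,346.1),.033))
```

```text
disc [ 0.4658 -0.0887  0.0106] gap 0.0031 r 0.474 az -10.8
sq [ 0.4815 -0.3637  0.0102] gap 0.0035 r 0.603 az -37.1
obl [ 0.4763 -0.2438  0.0104] gap 0.0034 r 0.535 az -27.1
sqdieblk [0.5731 0.2127 0.0348] gap 0.0028 r 0.611 az 20.4
rddieblk [0.5895 0.0988 0.0306] gap 0.0029 r 0.598 az 9.5
btn [ 0.6428 -0.1719  0.0573] gap 0.0020 r 0.665 az -15.0
sq ((483.1131286621094, -362.9160461425781), (47.43505096435547, 47.51228332519531), 5.278806686401367)
obl ((477.949462890625, -243.6156005859375), (24.61758804321289, 63.872406005859375), 61.03053283691406)
sqdie ((574.7257690429688, 212.47943115234375), (90.30579376220703, 90.67176055908203), 7.784346103668213)
rdie ((590.4075927734375, 97.90660095214844), (90.65164184570312, 91.43233489990234), 7.693209171295166)
sqcav [0.5735591  0.21200946 0.033     ]
rcav [0.58979092 0.09704729 0.033     ]
scav [0.57196271 0.21537966 0.033     ] rcav [0.58783787 0.10066746 0.033     ]
```

```bash
cat >> h.py <<'E'
from scipy.spatial.transform import Rotation as Rn
def tool():
    o=env.get_obs(); return np.array(o["tool_pos"]),Rn.from_euler("xyz",o["tool_rot"],degrees=True).as_matrix(),o
def go(target,yaw=None):
    """print shift in tool axes to world target TCP; rz to yaw"""
    p,R,o=tool(); d=R.T@(np.array(target)-p)
    print("TCP",p.round(4),"rot",np.round(o["tool_rot"],2),"shift tool",d.round(4), "rz",None if yaw is None else round(-((yaw-o["tool_rot"][2]+180)%360-180),2))
    # level error as rotvec in tool frame
    if yaw is not None:
        Rt=Rn.from_euler("xyz",[180,0,yaw],degrees=True).as_matrix()
        print("rotvec",np.degrees(Rn.from_matrix(R.T@Rt).as_rotvec()).round(2))
E
python3 - <<'E'
from h import *
p,R,o=tool(); c=cam("wrist"); C=-np.array(c["R"]).T@c["t"]
print("cam in tool",R.T@(C-p)); print("cam axes in tool\n",(R.T@np.array(c["R"]).T).round(3))
E
python3 -m creep '[{"tz":-0.035},{"tz":-0.05},{"tz":-0.05},{"tx":-0.0565,"rz":5},{"tx":-0.0565,"rz":5},{"tx":-0.0565,"rz":5},{"tx":-0.0565,"rz":5},{"tx":-0.0565,"rz":5},{"tx":-0.0565,"rz":5},{"tx":-0.0565,"rz":5},{"tx":-0.0565,"rz":5},{"tx":-0.0565,"rz":5},{"tx":-0.0565,"rz":5},{"tx":-0.0565,"rz":5},{"tx":-0.0565,"rz":5},{"tx":-0.0565,"rz":5},{"tx":-0.0565,"rz":5},{"tx":-0.0565,"rz":5},{"tx":-0.0565,"rz":5}]'
```

```text
cam in tool [ 0.06958045  0.00026119 -0.16594567]
cam axes in tool
 [[ 0.    -0.968 -0.252]
 [ 1.     0.001 -0.001]
 [ 0.001 -0.252  0.968]]$[0]: bad value
```

```bash
python3 -m creep '[{"tx":0,"ty":0,"tz":-0.035,"rx":0,"ry":0,"rz":0},{"tx":0,"ty":0,"tz":-0.05,"rx":0,"ry":0,"rz":0},{"tx":0,"ty":0,"tz":-0.05,"rx":0,"ry":0,"rz":0}]'
```

```text
time_s: 0.78
tool_pos: [0.1732, 0.6262, 0.354]
tool_rot: [-180.0, 0.0, 164.5]
force: [1.0, 0.7, -0.5]
grip_width: 0.0869
```

```bash
python3 -m creep '[{"tx":-0.0565,"ty":-0.0025,"tz":0,"rx":0,"ry":0,"rz":5},{"tx":-0.0565,"ty":-0.0025,"tz":0,"rx":0,"ry":0,"rz":5},{"tx":-0.0565,"ty":-0.0025,"tz":0,"rx":0,"ry":0,"rz":5},{"tx":-0.0565,"ty":-0.0025,"tz":0,"rx":0,"ry":0,"rz":5},{"tx":-0.0565,"ty":-0.0025,"tz":0,"rx":0,"ry":0,"rz":5},{"tx":-0.0565,"ty":-0.0025,"tz":0,"rx":0,"ry":0,"rz":5},{"tx":-0.0565,"ty":-0.0025,"tz":0,"rx":0,"ry":0,"rz":5},{"tx":-0.0565,"ty":-0.0025,"tz":0,"rx":0,"ry":0,"rz":5}]'
python3 - <<'E'
from h import *
p,R,o=tool(); print(o["qpos"].round(1))
c=cam("wrist"); cv2.imwrite("pics/w1.png",c["pixels"][:,:,::-1])
E
```

```text
time_s: 1.78
tool_pos: [0.5355, 0.3677, 0.3525]
tool_rot: [180.0, 0.0, 124.4]
force: [0.1, 0.4, 0.0]
grip_width: 0.0866
[-47.2  17.1  13.9  70.2  -4.1  93.2   0.4]
```

View pics/w1.png

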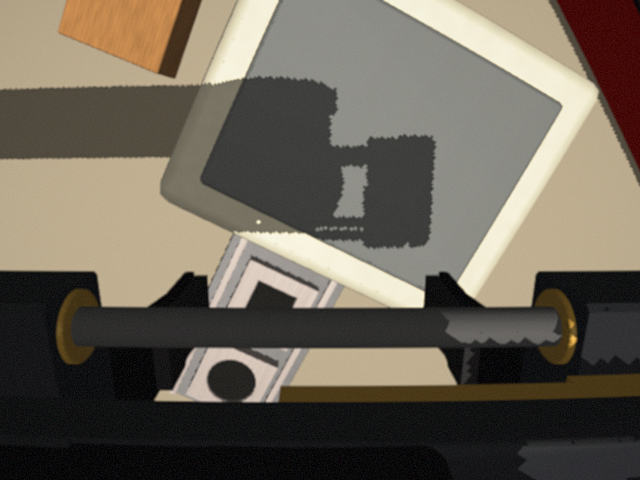

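```bash
python3 -m creep '[{"tx":-0.0565,"ty":-0.0125,"tz":0,"rx":0,"ry":0,"rz":5},{"tx":-0.0565,"ty":-0.0125,"tz":0,"rx":0,"ry":0,"rz":5},{"tx":-0.0565,"ty":-0.0125,"tz":-0.0,"rx":0,"ry":0,"rz":5},{"tx":-0.0565,"ty":-0.0125,"tz":0.0,"rx":0,"ry":0,"rz":5},{"tx":-0.0465,"ty":-0.0125,"tz":0.05,"rx":0,"ry":0,"rz":5},{"tx":-0.01,"ty":0,"tz":0.05,"rx":0,"ry":0,"rz":1.6},{"tx":0,"ty":0,"tz":0,"rx":0,"ry":0,"rz":0}]'
python3 - <<'E'
from h import *
go([.591,.086,.25],97.75)
c=cam("wrist"); cv2.imwrite("pics/w2.png",c["pixels"][:,:,::-1])
E
```

```text
time_s: 2.7
tool_pos: [0.591, 0.0916, 0.254]
tool_rot: [-179.6, 0.0, 97.9]
force: [-0.4, 0.5, 0.7]
grip_width: 0.0871
TCP [0.591  0.0916 0.254 ] rot [-1.7955e+02  4.0000e-02  9.7860e+01] shift tool [-0.0056 -0.0007  0.004 ] rz 0.11
rotvec [-0.45  0.04  0.11]
```

View pics/w2.png

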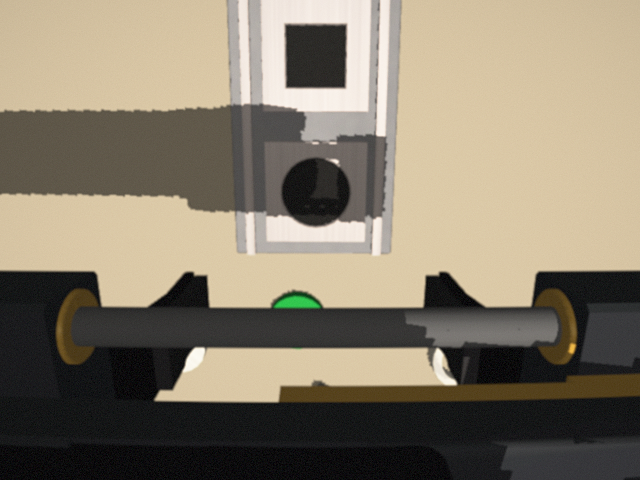

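```bash
cat >> h.py <<'E'
def darkcav(c,vmax=60,pr=True):
    hsv=cv2.cvtColor(c["pixels"],cv2.COLOR_RGB2HSV)
    m=(hsv[...,2]<vmax); m[268:]=0
    m=cv2.morphologyEx(m.astype(np.uint8),cv2.MORPH_OPEN,np.ones((3,3)))
    out=[]
    for b in blobs(m,800,40000):
        hull=cv2.convexHull(b[3]); e=cv2.fitEllipse(hull) if len(hull)>5 else None; r=cv2.minAreaRect(b[3])
        a=cv2.contourArea(hull); mm=cv2.moments(hull); u=(mm["m10"]/mm["m00"],mm["m01"]/mm["m00"])
        ext=a/(r[1][0]*r[1][1])
        out.append(dict(uv=u,area=a,rect=r,ext=ext,k=hull))
        if pr: print("dark uv %.1f %.1f area %.0f rect %s ang %.1f ext %.2f"%(u[0],u[1],a,np.round(r[1],1),r[2],ext))
    return out
E
python3 - <<'E'
from h import *
c=cam("wrist")
for b in darkcav(c):
    for z in (.036,.031):
        W=np.array([plane(c,p[0],z)[:2] for p in b["k"]],np.float32)*1000
        r=cv2.minAreaRect(W); print(z,plane(c,b["uv"],z).round(4),np.round(r[0],1),np.round(r[1],1),round(r[2],1), cv2.minEnclosingCircle(W))
np.save("w2.npy",c)
E
python3 -m creep '[{"tx":-0.03,"ty":0.0,"tz":0.02,"rx":0,"ry":0,"rz":0},{"tx":-0.03,"ty":0.0,"tz":0.02,"rx":-0.4,"ry":0,"rz":0.1},{"tx":0,"ty":0,"tz":0,"rx":0,"ry":0,"rz":0},{"tx":0,"ty":0,"tz":0,"rx":0,"ry":0,"rz":0}]'
python3 - <<'E'
from h import *
c=cam("wrist"); cv2.imwrite("pics/w3.png",c["pixels"][:,:,::-1]); go([.591,.086,.25],97.75)
c0=np.load("w2.npy",allow_pickle=True).item()
A=darkcav(c0,pr=False)
for b in darkcav(c):
    for z in (.036,.031):
        W=np.array([plane(c,p[0],z)[:2] for p in b["k"]],np.float32)*1000
        r=cv2.minAreaRect(W); print(z,plane(c,b["uv"],z).round(4),np.round(r[0],1),np.round(r[1],1),round(r[2],1))
    for a in A:
        P,e=tri(c0,a["uv"],c,b["uv"])
        if e<.01: print("tri",P.round(4),round(e,4))
E
```

```text
dark uv 311.9 192.7 area 3417 rect [65. 66.] ang 90.0 ext 0.80
dark uv 312.3 58.4 area 3339 rect [59. 57.] ang 90.0 ext 0.99
0.036 [0.5866 0.0992 0.036 ] [586.7  98.9] [59.8 59.3] 8.1 ((586.7987060546875, 98.51226043701172), 30.46051788330078)
0.031 [0.5867 0.0984 0.031 ] [586.8  98.1] [60.6 60. ] 8.1 ((586.8501586914062, 97.69304656982422), 30.85405731201172)
0.036 [0.5712 0.2128 0.036 ] [571.1 212.4] [48.3 47.5] 7.9 ((571.0618896484375, 212.0914306640625), 33.54084396362305)
0.031 [0.571  0.2134 0.031 ] [571.  213.1] [48.9 48.1] 7.9 ((570.9100341796875, 212.73947143554688), 33.9741325378418)
time_s: 3.3
tool_pos: [0.6032, 0.0356, 0.22]
tool_rot: [179.4, -0.1, 98.0]
force: [-0.3, 0.4, 0.6]
grip_width: 0.0868
TCP [0.6031 0.0359 0.2198] rot [ 1.7941e+02 -7.0000e-02  9.8020e+01] shift tool [ 0.0513 -0.0047 -0.0302] rz 0.27
rotvec [ 0.59 -0.07  0.27]
dark uv 304.9 128.0 area 4598 rect [76. 75.] ang 90.0 ext 0.81
0.036 [0.5866 0.0982 0.036 ] [586.4  97.7] [59.3 58.7] 8.0
0.031 [0.5865 0.0981 0.031 ] [586.3  97.6] [60.1 59.5] 8.0
tri [0.5866 0.0981 0.0291] 0.0002
tri [0.5958 0.1104 0.8167] 0.0022
```

View pics/w3.png

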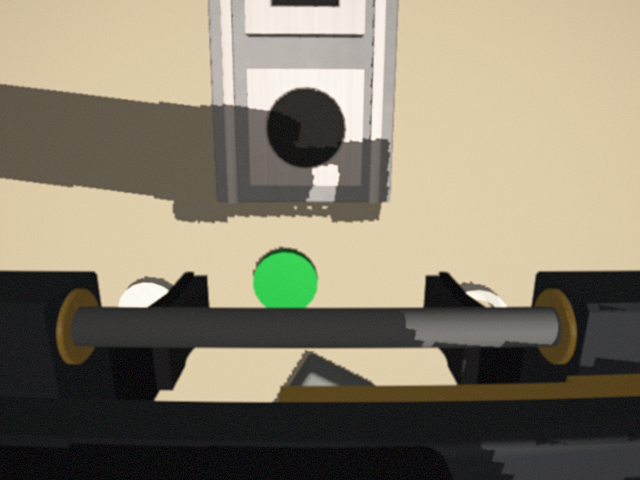

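```bash
python3 -m creep '[{"tx":-0.035,"ty":-0.031,"tz":0.0,"rx":0.4,"ry":0,"rz":0},{"tx":-0.035,"ty":-0.031,"tz":0.005,"rx":0,"ry":0,"rz":0},{"tx":-0.035,"ty":-0.031,"tz":0.005,"rx":0,"ry":0,"rz":0},{"tx":-0.035,"ty":-0.03,"tz":0.005,"rx":0,"ry":0,"rz":0},{"tx":-0.035,"ty":-0.03,"tz":0.005,"rx":0,"ry":0,"rz":0},{"tx":0,"ty":0,"tz":0,"rx":0,"ry":0,"rz":0},{"tx":0,"ty":0,"tz":0,"rx":0,"ry":0,"rz":0},{"tx":0,"ty":0,"tz":0,"rx":0,"ry":0,"rz":0}]'
cat >> h.py <<'E'
def bright(c,z,vmin=150,smax=40,rows=268,pr=True):
    hsv=cv2.cvtColor(c["pixels"],cv2.COLOR_RGB2HSV)
    m=(hsv[...,2]>vmin)&(hsv[...,1]<smax); m[rows:]=0
    out=[]
    for b in blobs(m,500,40000):
        hull=cv2.convexHull(b[3]); W=np.array([plane(c,p[0],z)[:2] for p in hull],np.float32)*1000
        r=cv2.minAreaRect(W); mm=cv2.moments(hull); u=(mm["m10"]/mm["m00"],mm["m01"]/mm["m00"])
        out.append(dict(uv=u,P=plane(c,u,z),r=r))
        if pr: print("uv %.1f %.1f P %s rectc %s size %s ang %.1f"%(u[0],u[1],out[-1]["P"].round(4),np.round(r[0],1),np.round(r[1],1),r[2]))
    return out
E
python3 - <<'E'
from h import *
c=cam("wrist"); cv2.imwrite("pics/w4.png",c["pixels"][:,:,::-1]); go([.591,.086,.25],97.75)
bright(c,.015)
np.save("w4.npy",c)
E
```

```text
time_s: 4.35
tool_pos: [0.4754, -0.159, 0.198]
tool_rot: [179.9, 0.0, 98.0]
force: [-0.2, 0.4, -0.7]
grip_width: 0.0872
TCP [ 0.4752 -0.1593  0.1978] rot [1.7997e+02 1.0000e-02 9.8010e+01] shift tool [ 0.2267  0.1489 -0.0522] rz 0.26
rotvec [0.03 0.01 0.26]
uv 532.1 257.9 P [ 0.6646 -0.176   0.015 ] rectc [ 664.5 -174.8] size [36.1 18.9] ang 7.8
uv 524.2 237.8 P [ 0.6529 -0.1595  0.015 ] rectc [ 655.3 -171.2] size [77.9 80.7] ang 68.2
uv 318.1 112.2 P [ 0.4656 -0.0836  0.015 ] rectc [467.1 -82.4] size [46.7 60.1] ang 61.1
```

View pics/w4.png

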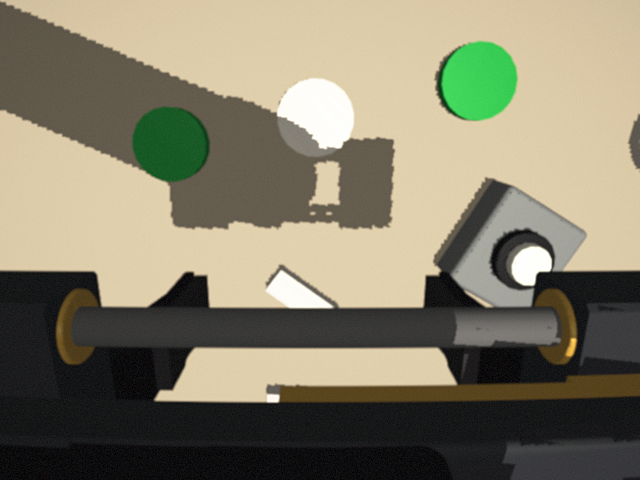

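The wrist view shows the disc at (316,118), partly in the arm's shadow, with the greens at (171,144) and (478,80). I redo the mask by saturation and fit an ellipse to it.

```bash
cat >> h.py <<'E'
def disc(c,box,z=.015,name="m.png",smax=30):
    im=cv2.cvtColor(c["pixels"],cv2.COLOR_RGB2HSV); x0,y0,x1,y1=box
    m=np.zeros(im.shape[:2],np.uint8); m[y0:y1,x0:x1]=((im[...,1]<smax)&(im[...,2]>90))[y0:y1,x0:x1]
    m=cv2.morphologyEx(m,cv2.MORPH_CLOSE,np.ones((5,5))); cv2.imwrite("pics/"+name,cv2.resize(m[y0:y1,x0:x1]*255,None,fx=3,fy=3))
    b=max(blobs(m,300),key=lambda b:b[2]); h=cv2.convexHull(b[3]); e=cv2.fitEllipse(h)
    W=np.array([plane(c,p[0],z)[:2] for p in h],np.float32)*1000; r=cv2.minAreaRect(W)
    print("ell",np.round(e,2) if 0 else e,"P",plane(c,e[0],z).round(4),"rect",r,"circ",cv2.minEnclosingCircle(W))
    return e,r
E
python3 - <<'E'
from h import *
c=np.load("w4.npy",allow_pickle=True).item()
hsv=cv2.cvtColor(c["pixels"],cv2.COLOR_RGB2HSV)
for p in [(300,100),(290,130),(320,150),(300,165),(250,100),(305,145)]: print(p,hsv[p[1],p[0]],c["pixels"][p[1],p[0]])
disc(c,(255,60,375,175))
E
```

```text
(300, 100) [ 24   5 254] [254 253 249]
(290, 130) [ 19  27 133] [133 128 119]
(320, 150) [ 21  25 134] [134 130 121]
(300, 165) [ 21  57 103] [103  96  80]
(250, 100) [ 18  61 217] [217 197 165]
(305, 145) [ 20  29 133] [133 128 118]
ell ((315.2903747558594, 116.67855072021484), (76.05107879638672, 77.82722473144531), 152.6403350830078) P [ 0.4639 -0.0872  0.015 ] rect ((464.1393127441406, -87.59500122070312), (58.86496353149414, 58.625431060791016), 8.04227352142334) circ ((464.07977294921875, -87.85429382324219), 30.093976974487305)
```

View pics/m.png

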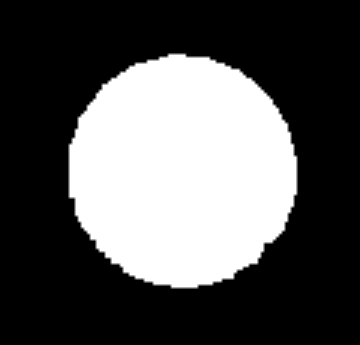

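```bash
python3 -m creep '[{"tx":0.015,"ty":-0.0005,"tz":0.03,"rx":0,"ry":0,"rz":0},{"tx":0.015,"ty":-0.0005,"tz":0.03,"rx":0,"ry":0,"rz":0},{"tx":0,"ty":0,"tz":0,"rx":0,"ry":0,"rz":0},{"tx":0,"ty":0,"tz":0,"rx":0,"ry":0,"rz":0},{"tx":0,"ty":0,"tz":0,"rx":0,"ry":0,"rz":0}]'
python3 - <<'E'
from h import *
c=cam("wrist"); cv2.imwrite("pics/w5.png",c["pixels"][:,:,::-1]); 
c0=np.load("w4.npy",allow_pickle=True).item()
e,r=disc(c,(235,60,400,268),name="m5.png")
P,g=tri(c0,(315.29,116.68),c,e[0]); print("tri",P.round(4),g)
go([.464,-.0873,.032],98)
E
```

```text
time_s: 5.03
tool_pos: [0.4702, -0.132, 0.1388]
tool_rot: [179.9, 0.0, 97.8]
force: [0.3, -0.6, 0.5]
grip_width: 0.087
ell ((316.8475341796875, 158.26637268066406), (88.19833374023438, 90.41960144042969), 178.3003387451172) P [ 0.4641 -0.0872  0.015 ] rect ((463.8666687011719, -87.68408203125), (57.849308013916016, 57.939796447753906), 7.8162055015563965) circ ((464.0599060058594, -88.04800415039062), 30.024126052856445)
tri [ 0.464  -0.0872  0.0146] 0.00014056210146210426
TCP [ 0.4701 -0.1319  0.1387] rot [1.7987e+02 4.0000e-02 9.7800e+01] shift tool [ 0.0451 -0.0002  0.1067] rz -0.2
rotvec [ 0.13  0.04 -0.2 ]
```

View pics/w5.png

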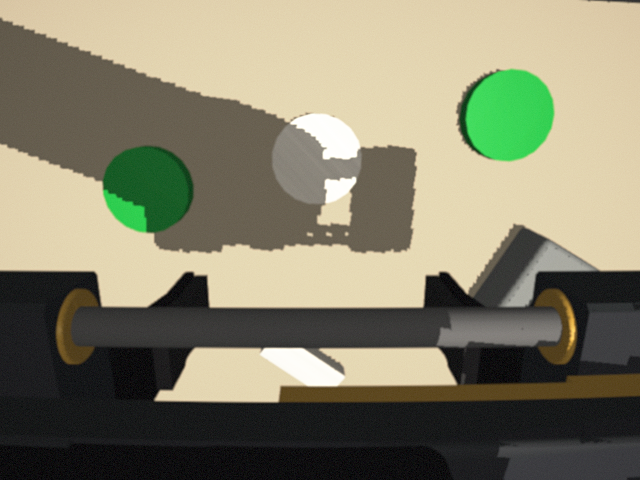

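View pics/m5.png

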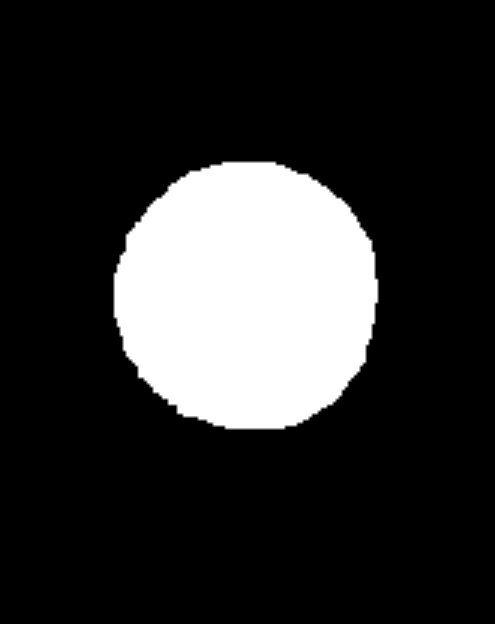

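The disc's top sits at z 0.0146 by two wrist views (0.015 expected), and its size and reach agree. I'll descend and grip with the fingertips about 7 mm above the table.

```bash
python3 -m creep '[{"tx":0.0225,"ty":0,"tz":0.02,"rx":0,"ry":0,"rz":0},{"tx":0.0225,"ty":0,"tz":0.02,"rx":0,"ry":0,"rz":0},{"tx":0,"ty":0,"tz":0.03,"rx":0,"ry":0,"rz":0},{"tx":0,"ty":0,"tz":0.02,"rx":0,"ry":0,"rz":0},{"tx":0,"ty":0,"tz":0.0165,"rx":0,"ry":0,"rz":0},{"tx":0,"ty":0,"tz":0,"rx":0,"ry":0,"rz":0},{"tx":0,"ty":0,"tz":0,"rx":0,"ry":0,"rz":0}]'
python3 - <<'E'
from h import *
go([.464,-.0873,.032],98)
E
```

```text
time_s: 5.95
tool_pos: [0.4637, -0.0869, 0.0317]
tool_rot: [179.9, 0.0, 97.8]
force: [0.6, -0.2, 0.9]
grip_width: 0.0872
TCP [ 0.4637 -0.0869  0.0317] rot [1.7992e+02 1.0000e-02 9.7820e+01] shift tool [-0.0004  0.0002 -0.0003] rz -0.18
rotvec [ 0.08  0.01 -0.18]
```

```bash
python3 -m creep '[{"tx":0,"ty":0,"tz":0,"rx":0,"ry":0,"rz":0},{"tx":0,"ty":0,"tz":0,"rx":0,"ry":0,"rz":0},{"tx":0,"ty":0,"tz":0,"rx":0,"ry":0,"rz":0},{"tx":0,"ty":0,"tz":0,"rx":0,"ry":0,"rz":0},{"tx":0,"ty":0,"tz":0,"rx":0,"ry":0,"rz":0},{"tx":0,"ty":0,"tz":0,"rx":0,"ry":0,"rz":0}]' 0.05 20
```

```text
time_s: 6.7
tool_pos: [0.4629, -0.0866, 0.0309]
tool_rot: [180.0, -0.0, 97.8]
force: [0.3, 1.3, 0.4]
grip_width: 0.0507
```

Opening 0.0507 means the jaws didn't stop on the 60 mm disc. I look before doing anything more.

Run:
```python
from h import *
ims=[]
for n in ["side","top","wrist"]:
    c=cam(n); ims.append(c["pixels"]); 
P=[0.464,-.0873,.015]
u=proj(cam("side"),P)[0].astype(int);v=proj(cam("top"),P)[0].astype(int)
a=cv2.resize(ims[0][u[1]-60:u[1]+60,u[0]-70:u[0]+70],None,fx=3,fy=3,interpolation=2)[:360,:400]
b=cv2.resize(ims[1][v[1]-60:v[1]+60,v[0]-70:v[0]+70],None,fx=3,fy=3,interpolation=2)[:360,:400]
cv2.imwrite("pics/g1.png",np.hstack([a,b])[:,:,::-1]); cv2.imwrite("pics/g1w.png",ims[2][:,:,::-1])
print(env.get_obs()["grip_width"],env.get_obs()["time_s"])
```

```text
0.049939838794309015 6.95
```

View pics/g1.png

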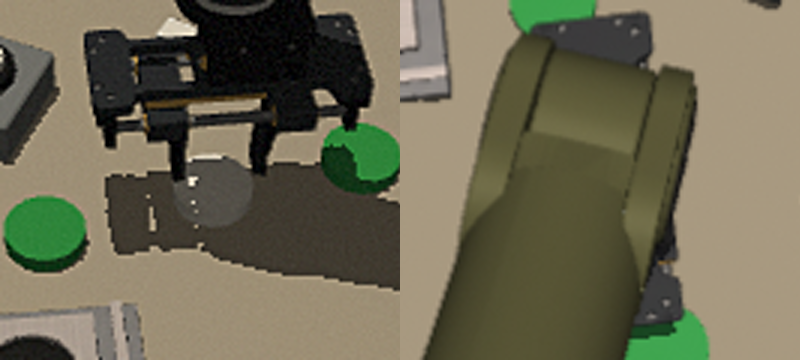

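View pics/g1w.png

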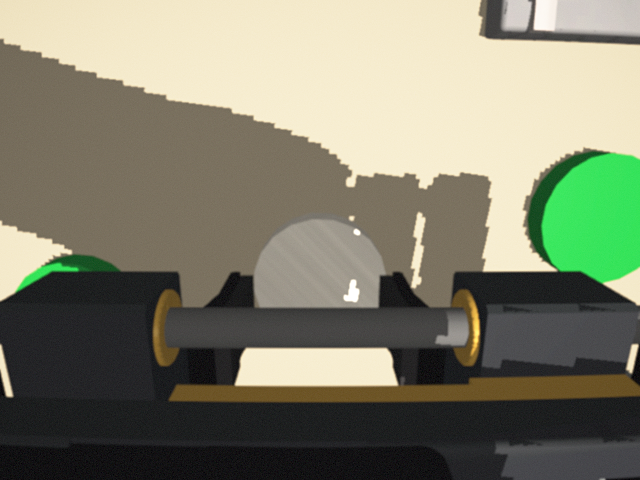

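Run:
```python
from h import *
c=cam("wrist")
hsv=cv2.cvtColor(c["pixels"],cv2.COLOR_RGB2HSV)
m=np.zeros((480,640),np.uint8); m[200:306,240:400]=((hsv[...,1]<35)&(hsv[...,2]>90))[200:306,240:400]
b=max(blobs(m,300),key=lambda b:b[2]); W=np.array([plane(c,p[0],.015)[:2] for p in b[3] if p[0][1]<268 and p[0][0]<345],float)
A=np.c_[2*W,np.ones(len(W))]; s=np.linalg.lstsq(A,(W**2).sum(1),rcond=None)[0]; print("circle",s[:2],np.sqrt(s[2]+s[0]**2+s[1]**2))
s_=cam("side"); hs=cv2.cvtColor(s_["pixels"],cv2.COLOR_RGB2HSV)
print("proj expected side",proj(s_,[[.464,-.0873,.015],[.463,-.068,.015]]), "tool tip proj", proj(s_,[[.463,-.0866,.006]]),"wrist",proj(c,[[.463,-.0866,.006],[.463+.025*.99,-.0866+.025*.136,.006],[.463-.025*.99,-.0866-.025*.136,.006]]))
x=cv2.resize(s_["pixels"][240:310,325:405],None,fx=8,fy=8,interpolation=2)
cv2.imwrite("pics/g2.png",x[:,:,::-1])
```

```text
circle [ 0.46339333 -0.08354222] 0.02776558906493927
proj expected side [[363.82632213 281.11375364]
 [364.42710408 287.78383968]] tool tip proj [[364.05510348 283.97166103]] wrist [[317.86358827 273.96272041]
 [371.25852101 273.97743006]
 [264.46577061 273.87461486]]
```

View pics/g2.png

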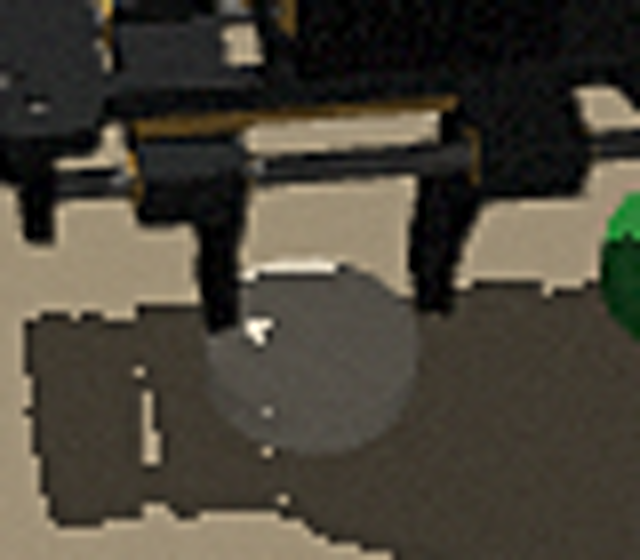

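Run:
```python
from h import *
c=cam("wrist"); im=c["pixels"]
g=(255*(im/255.)**0.4).astype(np.uint8)[180:420,140:500]
uv=proj(c,[[.463+s*.025*.99,-.0866+s*.025*.136,z] for s in (1,-1) for z in (.006,.025,.05)])-[140,180]
for p in uv: cv2.circle(g,tuple(p.astype(int)),2,(255,0,0),-1)
cv2.imwrite("pics/g3.png",cv2.resize(g,None,fx=2.2,fy=2.2)[:,:,::-1])
```

```text
(no output)
```

View pics/g3.png

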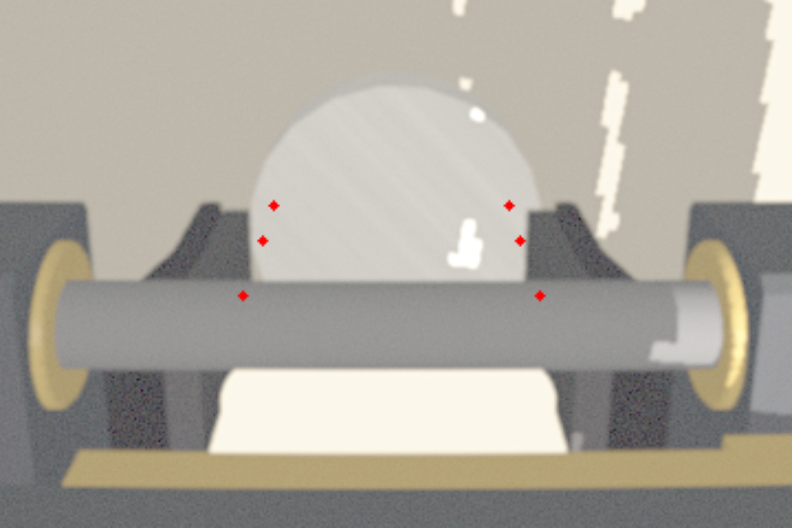

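Run:
```python
from h import *
p,R,o=tool(); s=cam("side"); w=cam("wrist")
C=-np.array(w["R"]).T@w["t"]; print("cam in tool",(R.T@(C-p)).round(4), p.round(4))
for uv in [(351.9,281.2),(379.4,279)]:
    O,d=ray(s,uv)
    for x in (0,.0095):
        n=R[:,0]; q=p+n*x; P=O+d*(n@(q-O))/(n@d); print("side tip if tool x=",x,P.round(4),"tool",(R.T@(P-p)).round(4))
for uv in [(140+250/2.2,180+207/2.2),(140+528/2.2,180+210/2.2)]:
    O,d=ray(w,uv)
    n=R[:,0]; q=p+n*.0095; P=O+d*(n@(q-O))/(n@d); print("wrist tip front",P.round(4),"tool",(R.T@(P-p)).round(4))
```

```text
cam in tool [ 0.0693 -0.0007 -0.1659] [ 0.4629 -0.0866  0.0309]
side tip if tool x= 0 [ 0.4908 -0.0828  0.0188] tool [-0.      0.0281  0.0121]
side tip if tool x= 0.0095 [ 0.4912 -0.0731  0.03  ] tool [0.0095 0.0299 0.0009]
side tip if tool x= 0 [ 0.4295 -0.0912  0.0192] tool [-0.     -0.0337  0.0117]
side tip if tool x= 0.0095 [ 0.4307 -0.0815  0.0305] tool [ 0.0095 -0.0312  0.0004]
wrist tip front [ 0.4359 -0.0808  0.0324] tool [ 0.0095 -0.0259 -0.0015]
wrist tip front [ 0.4862 -0.0738  0.0339] tool [ 0.0095  0.0248 -0.003 ]
```

Both the side and wrist views put the fingertips near z 0.03. That is level with the reported TCP, not 25 mm ahead of it, so the jaws closed above the disc. I'll reopen and descend in small steps, checking force each time.

```bash
python3 -m creep '[{"tx":0,"ty":0,"tz":0,"rx":0,"ry":0,"rz":0},{"tx":0,"ty":0,"tz":0,"rx":0,"ry":0,"rz":0},{"tx":0,"ty":0,"tz":0,"rx":0,"ry":0,"rz":0},{"tx":0,"ty":0,"tz":0,"rx":0,"ry":0,"rz":0},{"tx":0,"ty":0,"tz":0,"rx":0,"ry":0,"rz":0}]' 0.087
python3 -m creep '[{"tx":0,"ty":0,"tz":0.003,"rx":0,"ry":0,"rz":0},{"tx":0,"ty":0,"tz":0.0,"rx":0,"ry":0,"rz":0}]'
python3 -m creep '[{"tx":0,"ty":0,"tz":0.003,"rx":0,"ry":0,"rz":0},{"tx":0,"ty":0,"tz":0.0,"rx":0,"ry":0,"rz":0}]'
python3 - <<'E'
from h import *
c=cam("wrist"); im=c["pixels"]; g=(255*(im/255.)**0.4).astype(np.uint8)[180:420,140:500]
cv2.imwrite("pics/g4.png",cv2.resize(g,None,fx=2.2,fy=2.2)[:,:,::-1])
c=cam("side"); im=c["pixels"][235:305,315:415]; cv2.imwrite("pics/g4s.png",cv2.resize((255*(im/255.)**0.5).astype(np.uint8),None,fx=7,fy=7,interpolation=2)[:,:,::-1])
E
```

```text
time_s: 7.82
tool_pos: [0.4629, -0.0866, 0.0309]
tool_rot: [180.0, -0.0, 97.8]
force: [0.9, 1.0, -0.1]
grip_width: 0.0853
time_s: 8.07
tool_pos: [0.4626, -0.0866, 0.0276]
tool_rot: [-180.0, -0.0, 97.8]
force: [0.5, 0.2, 0.2]
grip_width: 0.0868
time_s: 8.32
tool_pos: [0.4627, -0.0866, 0.0247]
tool_rot: [-180.0, -0.0, 97.8]
force: [0.2, 0.3, -0.2]
grip_width: 0.0869
```

View pics/g4.png

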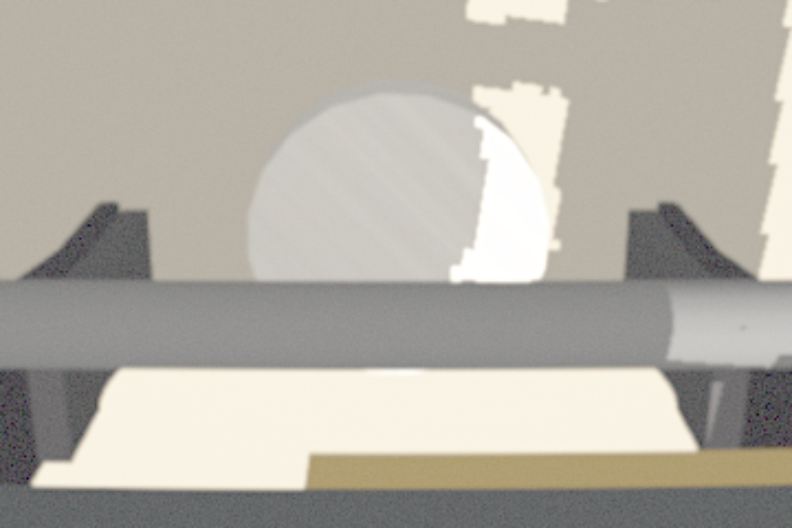

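View pics/g4s.png

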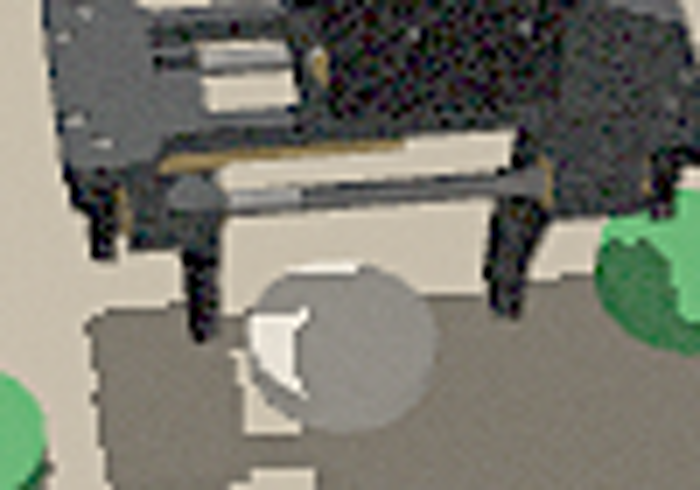

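Force stays near zero at reported z 0.0247, and the views agree that the tips aren't at the table. I continue down in checked steps.

```bash
python3 -m creep '[{"tx":0,"ty":0,"tz":0.003,"rx":0,"ry":0,"rz":0},{"tx":0,"ty":0,"tz":0.0,"rx":0,"ry":0,"rz":0}]'
python3 -m creep '[{"tx":0,"ty":0,"tz":0.003,"rx":0,"ry":0,"rz":0},{"tx":0,"ty":0,"tz":0.0,"rx":0,"ry":0,"rz":0}]'
python3 -m creep '[{"tx":0,"ty":0,"tz":0.003,"rx":0,"ry":0,"rz":0},{"tx":0,"ty":0,"tz":0.0,"rx":0,"ry":0,"rz":0}]'
python3 -m creep '[{"tx":0,"ty":0,"tz":0.003,"rx":0,"ry":0,"rz":0},{"tx":0,"ty":0,"tz":0.0,"rx":0,"ry":0,"rz":0}]'
python3 - <<'E'
from h import *
c=cam("wrist"); im=c["pixels"]; g=(255*(im/255.)**0.4).astype(np.uint8)[180:420,140:500]
cv2.imwrite("pics/g5.png",cv2.resize(g,None,fx=2.2,fy=2.2)[:,:,::-1])
c=cam("side"); im=c["pixels"][235:305,315:415]; cv2.imwrite("pics/g5s.png",cv2.resize((255*(im/255.)**0.5).astype(np.uint8),None,fx=7,fy=7,interpolation=2)[:,:,::-1])
E
```

```text
time_s: 8.68
tool_pos: [0.4627, -0.0866, 0.0217]
tool_rot: [-180.0, -0.0, 97.8]
force: [0.1, 0.3, -0.3]
grip_width: 0.0872
time_s: 8.93
tool_pos: [0.4627, -0.0866, 0.0187]
tool_rot: [-180.0, -0.0, 97.8]
force: [-0.1, -0.5, -0.3]
grip_width: 0.0871
time_s: 9.18
tool_pos: [0.4627, -0.0866, 0.0157]
tool_rot: [-180.0, -0.0, 97.8]
force: [-1.2, -0.2, 1.4]
grip_width: 0.0871
time_s: 9.43
tool_pos: [0.4627, -0.0866, 0.0127]
tool_rot: [-180.0, -0.0, 97.8]
force: [-0.0, -0.1, -1.1]
grip_width: 0.0868
```

View pics/g5.png

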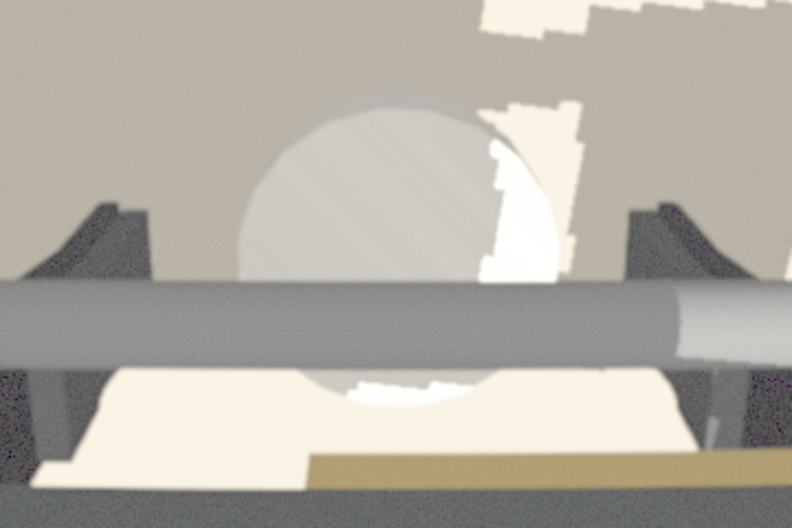

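View pics/g5s.png

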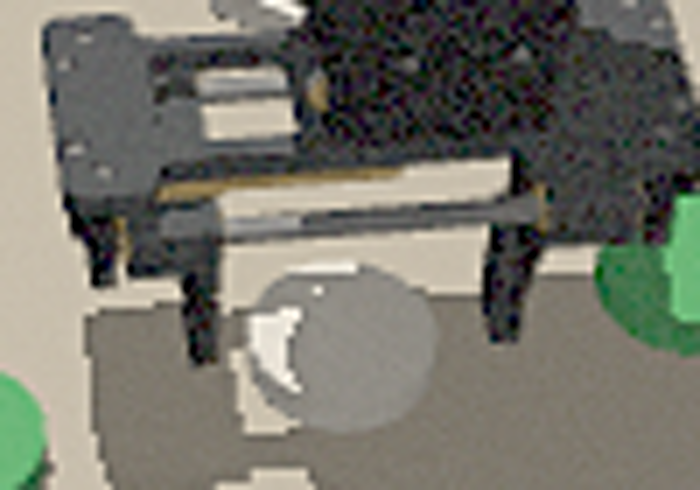

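```bash
python3 -m creep '[{"tx":0,"ty":0,"tz":0.003,"rx":0,"ry":0,"rz":0},{"tx":0,"ty":0,"tz":0.0,"rx":0,"ry":0,"rz":0}]'
python3 -m creep '[{"tx":0,"ty":0,"tz":0.003,"rx":0,"ry":0,"rz":0},{"tx":0,"ty":0,"tz":0.0,"rx":0,"ry":0,"rz":0}]'
python3 -m creep '[{"tx":0,"ty":0,"tz":0.002,"rx":0,"ry":0,"rz":0},{"tx":0,"ty":0,"tz":0.0,"rx":0,"ry":0,"rz":0}]'
python3 - <<'E'
from h import *
c=cam("wrist"); im=c["pixels"]; g=(255*(im/255.)**0.4).astype(np.uint8)[180:420,140:500]
cv2.imwrite("pics/g6.png",cv2.resize(g,None,fx=2.2,fy=2.2)[:,:,::-1])
c=cam("side"); im=c["pixels"][235:305,315:415]; cv2.imwrite("pics/g6s.png",cv2.resize((255*(im/255.)**0.5).astype(np.uint8),None,fx=7,fy=7,interpolation=2)[:,:,::-1])
E
```

```text
time_s: 9.78
tool_pos: [0.4627, -0.0866, 0.0097]
tool_rot: [-180.0, -0.0, 97.8]
force: [0.2, -0.1, 0.2]
grip_width: 0.0868
time_s: 10.02
tool_pos: [0.4627, -0.0866, 0.0066]
tool_rot: [-180.0, -0.0, 97.8]
force: [-0.5, 0.7, 0.2]
grip_width: 0.0867
time_s: 10.28
tool_pos: [0.4628, -0.0866, 0.0048]
tool_rot: [-180.0, -0.0, 97.8]
force: [0.7, -0.5, 0.6]
grip_width: 0.087
```

View pics/g6s.png

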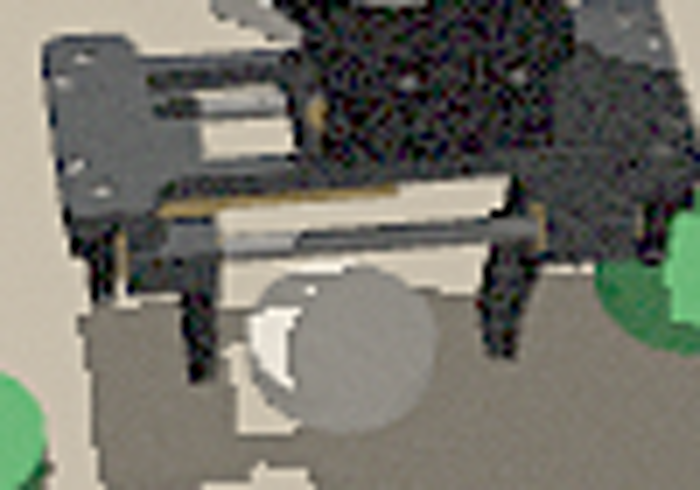

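```bash
for i in 1; do python3 -m creep '[{"tx":0,"ty":0,"tz":0.002,"rx":0,"ry":0,"rz":0},{"tx":0,"ty":0,"tz":0.0,"rx":0,"ry":0,"rz":0}]'; done
python3 -m creep '[{"tx":0,"ty":0,"tz":0.001,"rx":0,"ry":0,"rz":0},{"tx":0,"ty":0,"tz":0.0,"rx":0,"ry":0,"rz":0}]'
python3 -m creep '[{"tx":0,"ty":0,"tz":0.001,"rx":0,"ry":0,"rz":0},{"tx":0,"ty":0,"tz":0.0,"rx":0,"ry":0,"rz":0}]'
```

```text
time_s: 10.62
tool_pos: [0.4628, -0.0866, 0.0027]
tool_rot: [-180.0, -0.0, 97.8]
force: [0.0, -1.8, 0.1]
grip_width: 0.0871
time_s: 10.88
tool_pos: [0.4629, -0.0866, 0.0018]
tool_rot: [-180.0, -0.0, 97.8]
force: [0.8, -0.3, 0.9]
grip_width: 0.0868
time_s: 11.12
tool_pos: [0.4629, -0.0866, 0.0009]
tool_rot: [-180.0, -0.0, 97.8]
force: [-0.5, -0.3, -0.2]
grip_width: 0.0868
```

```bash
python3 -m creep '[{"tx":0,"ty":0,"tz":0.001,"rx":0,"ry":0,"rz":0},{"tx":0,"ty":0,"tz":0.0,"rx":0,"ry":0,"rz":0}]'
python3 -m creep '[{"tx":0,"ty":0,"tz":0.001,"rx":0,"ry":0,"rz":0},{"tx":0,"ty":0,"tz":0.0,"rx":0,"ry":0,"rz":0}]'
python3 -m creep '[{"tx":0,"ty":0,"tz":0.001,"rx":0,"ry":0,"rz":0},{"tx":0,"ty":0,"tz":0.0,"rx":0,"ry":0,"rz":0}]'
```

```text
time_s: 11.38
tool_pos: [0.4629, -0.0866, -0.0002]
tool_rot: [-180.0, -0.0, 97.8]
force: [-0.7, -0.0, -0.4]
grip_width: 0.0868
time_s: 11.62
tool_pos: [0.4629, -0.0866, -0.0012]
tool_rot: [-180.0, -0.0, 97.8]
force: [0.3, 1.0, -0.3]
grip_width: 0.0869
time_s: 11.88
tool_pos: [0.4629, -0.0866, -0.0022]
tool_rot: [-180.0, -0.0, 97.8]
force: [0.2, 0.0, -0.4]
grip_width: 0.0869
```

```bash
python3 -m creep '[{"tx":0,"ty":0,"tz":0.001,"rx":0,"ry":0,"rz":0},{"tx":0,"ty":0,"tz":0.0,"rx":0,"ry":0,"rz":0}]'
python3 -m creep '[{"tx":0,"ty":0,"tz":0.001,"rx":0,"ry":0,"rz":0},{"tx":0,"ty":0,"tz":0.0,"rx":0,"ry":0,"rz":0}]'
python3 - <<'E'
from h import *
s=cam("side"); im=s["pixels"][235:305,315:415]; cv2.imwrite("pics/g7s.png",cv2.resize((255*(im/255.)**0.5).astype(np.uint8),None,fx=7,fy=7,interpolation=2)[:,:,::-1])
w=cam("wrist"); im=w["pixels"]; g=(255*(im/255.)**0.4).astype(np.uint8)[180:420,140:500]
cv2.imwrite("pics/g7.png",cv2.resize(g,None,fx=2.2,fy=2.2)[:,:,::-1])
E
```

```text
time_s: 12.12
tool_pos: [0.4628, -0.0866, -0.0032]
tool_rot: [-180.0, -0.0, 97.8]
force: [0.6, 0.4, 0.7]
grip_width: 0.087
time_s: 12.38
tool_pos: [0.4629, -0.0866, -0.0042]
tool_rot: [-180.0, -0.0, 97.8]
force: [-0.6, 0.7, 0.2]
grip_width: 0.0872
```

View pics/g7s.png

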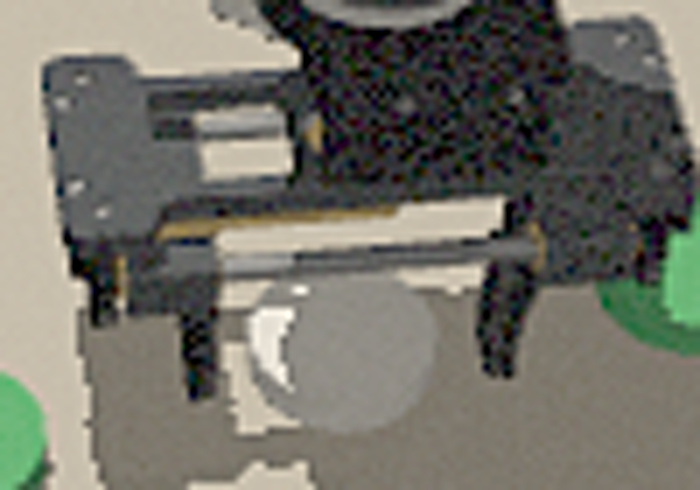

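View pics/g7.png

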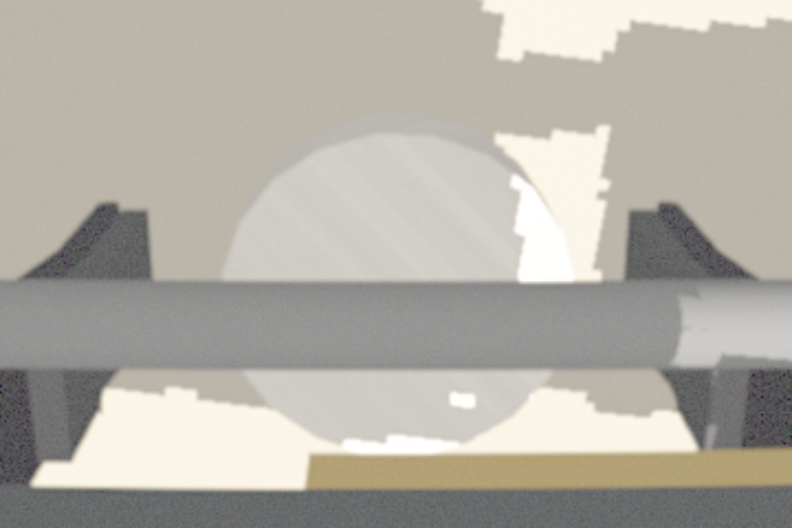

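```bash
python3 -m creep '[{"tx":0,"ty":0,"tz":0.001,"rx":0,"ry":0,"rz":0},{"tx":0,"ty":0,"tz":0.0,"rx":0,"ry":0,"rz":0}]'
python3 -m creep '[{"tx":0,"ty":0,"tz":0.001,"rx":0,"ry":0,"rz":0},{"tx":0,"ty":0,"tz":0.0,"rx":0,"ry":0,"rz":0}]'
```

```text
time_s: 12.72
tool_pos: [0.4631, -0.0866, -0.0045]
tool_rot: [180.0, -0.0, 97.8]
force: [-2.4, 0.3, 7.1]
grip_width: 0.0867
time_s: 12.98
tool_pos: [0.4631, -0.0866, -0.0045]
tool_rot: [-180.0, -0.1, 97.8]
force: [-5.8, 0.5, 17.1]
grip_width: 0.0869
```

Contact comes at reported z −0.0044, so the true fingertip height is reported z + 4.4 mm. I'll raise 8.5 mm to put the tips about 6.8 mm up, then grip.

```bash
python3 -m creep '[{"tx":0,"ty":0,"tz":-0.0086,"rx":0,"ry":0,"rz":0},{"tx":0,"ty":0,"tz":0.0,"rx":0,"ry":0,"rz":0}]'
python3 -m creep '[{"tx":0,"ty":0,"tz":0,"rx":0,"ry":0,"rz":0},{"tx":0,"ty":0,"tz":0,"rx":0,"ry":0,"rz":0},{"tx":0,"ty":0,"tz":0,"rx":0,"ry":0,"rz":0},{"tx":0,"ty":0,"tz":0,"rx":0,"ry":0,"rz":0},{"tx":0,"ty":0,"tz":0,"rx":0,"ry":0,"rz":0}]' 0.04 25
```

```text
time_s: 13.22
tool_pos: [0.4636, -0.0866, 0.0031]
tool_rot: [179.9, 0.0, 97.8]
force: [0.9, -0.8, 0.0]
grip_width: 0.087
time_s: 13.85
tool_pos: [0.4628, -0.0866, 0.0024]
tool_rot: [-180.0, -0.0, 97.8]
force: [0.3, -0.6, -1.2]
grip_width: 0.0592
```

```bash
cat >> h.py <<'E'
def heldcircle(c,z,rows=(190,306),name=None,smax=35,cols=(220,420),ulim=None):
    hsv=cv2.cvtColor(c["pixels"],cv2.COLOR_RGB2HSV)
    m=np.zeros((480,640),np.uint8); m[rows[0]:rows[1],cols[0]:cols[1]]=((hsv[...,1]<smax)&(hsv[...,2]>85))[rows[0]:rows[1],cols[0]:cols[1]]
    m=cv2.morphologyEx(m,cv2.MORPH_CLOSE,np.ones((5,5)))
    b=max(blobs(m,300),key=lambda b:b[2]); k=cv2.convexHull(b[3],returnPoints=True)[:,0]
    k=np.array([p for p in b[3][:,0] if rows[0]+2<p[1]<rows[1]-6 and cols[0]+2<p[0]<cols[1]-3])
    W=np.array([plane(c,p,z)[:2] for p in k]); R=.0298
    from scipy.optimize import least_squares
    s=least_squares(lambda q:np.hypot(W[:,0]-q[0],W[:,1]-q[1])-q[2],[W[:,0].mean(),W[:,1].mean(),R],loss="soft_l1",f_scale=.0005)
    s2=least_squares(lambda q:np.hypot(W[:,0]-q[0],W[:,1]-q[1])-R,s.x[:2],loss="soft_l1",f_scale=.0005)
    p,Rt,o=tool(); print("free",s.x.round(4),"fixedR",s2.x.round(4),"npts",len(k),"tool xy",(Rt.T@(np.r_[s2.x,z]-p)).round(4))
    if name:
        g=c["pixels"].copy()
        for q in k: cv2.circle(g,tuple(int(v) for v in q),0,(255,0,0),-1)
        cv2.imwrite("pics/"+name,cv2.resize(g[170:430,190:450],None,fx=2.2,fy=2.2)[:,:,::-1])
    return s2.x
E
python3 - <<'E'
from h import *
c=cam("wrist"); heldcircle(c,.015,name="hc.png")
E
```

```text
free [ 0.4615 -0.0835  0.0279] fixedR [ 0.4617 -0.0858] npts 214 tool xy [ 0.001  -0.001  -0.0126]
```

View pics/hc.png

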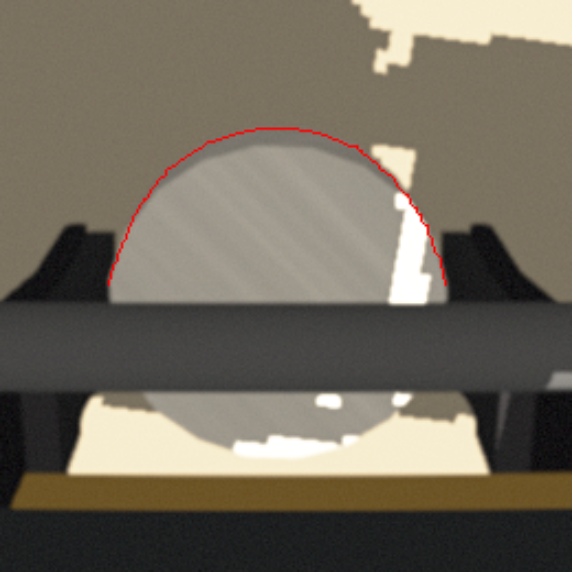

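Run:
```python
from h import *
c=cam("wrist"); p,R,o=tool()
for z in (.015,.0175,.0195):
    a=plane(c,(315.9,235),z);b=plane(c,(315.9,378.2),z); m=(a+b)/2
    print(z,"len",np.linalg.norm(a-b).round(4),"mid",m.round(4),"tool",(R.T@(m-p)).round(4))
```

```text
0.015 len 0.0599 mid [ 0.4621 -0.0879  0.015 ] tool [-0.0011 -0.0008 -0.0126]
0.0175 len 0.0589 mid [ 0.462  -0.0867  0.0175] tool [-0.     -0.0008 -0.0151]
0.0195 len 0.0581 mid [ 0.4619 -0.0858  0.0195] tool [ 0.0009 -0.0008 -0.0171]
```

```bash
python3 -m creep '[{"tx":0,"ty":0,"tz":-0.01,"rx":0,"ry":0,"rz":0},{"tx":0,"ty":0,"tz":-0.025,"rx":0,"ry":0,"rz":0},{"tx":0,"ty":0,"tz":-0.035,"rx":0,"ry":0,"rz":0},{"tx":0.0185,"ty":0.0296,"tz":-0.026,"rx":0,"ry":0,"rz":0},{"tx":0.0185,"ty":0.0296,"tz":-0.026,"rx":0,"ry":0,"rz":0},{"tx":0.0185,"ty":0.0296,"tz":-0.026,"rx":0,"ry":0,"rz":0},{"tx":0.0185,"ty":0.0296,"tz":-0.026,"rx":0,"ry":0,"rz":0},{"tx":0.0185,"ty":0.0296,"tz":-0.026,"rx":0,"ry":0,"rz":0},{"tx":0,"ty":0,"tz":0,"rx":0,"ry":0,"rz":0},{"tx":0,"ty":0,"tz":0,"rx":0,"ry":0,"rz":0},{"tx":0,"ty":0,"tz":0,"rx":0,"ry":0,"rz":0}]'
python3 - <<'E'
from h import *
c=cam("wrist"); cv2.imwrite("pics/w6.png",c["pixels"][:,:,::-1]); go([.5872,.0995,.12],97.8)
for b in darkcav(c):
    for z in (.036,.031):
        W=np.array([plane(c,p[0],z)[:2] for p in b["k"]],np.float32)*1000
        r=cv2.minAreaRect(W); print(z,plane(c,b["uv"],z).round(4),np.round(r[0],1),np.round(r[1],1),round(r[2],1))
E
```

```text
time_s: 15.32
tool_pos: [0.5957, 0.024, 0.2018]
tool_rot: [-179.9, 0.0, 97.8]
force: [-0.2, -0.5, -1.6]
grip_width: 0.0592
TCP [0.5959 0.0241 0.2019] rot [-179.92   -0.     97.76] shift tool [0.0758 0.0017 0.0819] rz -0.04
rotvec [-0.08 -0.   -0.04]
dark uv 319.0 113.9 area 5136 rect [80.6 80.6] ang 45.0 ext 0.79
0.036 [0.5867 0.098  0.036 ] [586.7  97.4] [59.1 59.1] 52.8
0.031 [0.5867 0.0981 0.031 ] [586.8  97.5] [60. 60.] 52.8
```

View pics/w6.png

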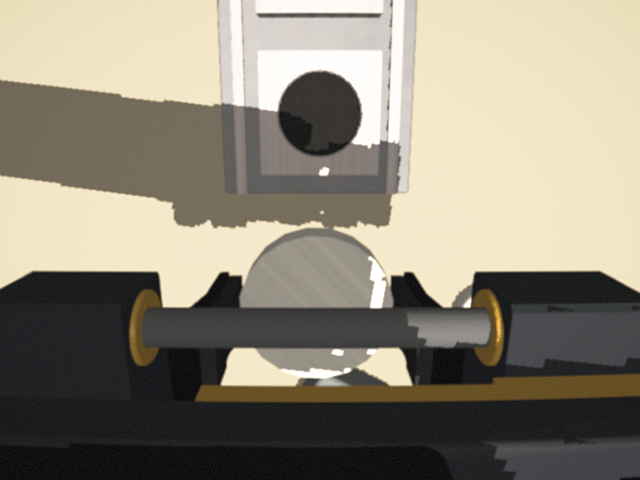

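```bash
python3 -m creep '[{"tx":0.025,"ty":0.0006,"tz":0.015,"rx":0,"ry":0,"rz":0},{"tx":0.025,"ty":0.0006,"tz":0.03,"rx":0,"ry":0,"rz":0},{"tx":0.0256,"ty":0.0005,"tz":0.035,"rx":0,"ry":0,"rz":0},{"tx":0,"ty":0,"tz":0.035,"rx":0,"ry":0,"rz":0},{"tx":0,"ty":0,"tz":0.027,"rx":0,"ry":0,"rz":0},{"tx":0,"ty":0,"tz":0.013,"rx":0,"ry":0,"rz":0},{"tx":0,"ty":0,"tz":0,"rx":0,"ry":0,"rz":0},{"tx":0,"ty":0,"tz":0,"rx":0,"ry":0,"rz":0},{"tx":0,"ty":0,"tz":0,"rx":0,"ry":0,"rz":0}]'
python3 - <<'E'
from h import *
go([.5873,.0992,.0334],97.8)
s=cam("side"); u=proj(s,[.587,.098,.04])[0].astype(int)
im=s["pixels"][u[1]-45:u[1]+45,u[0]-60:u[0]+60]; cv2.imwrite("pics/p1s.png",cv2.resize((255*(im/255.)**0.6).astype(np.uint8),None,fx=6,fy=6,interpolation=2)[:,:,::-1])
w=cam("wrist"); cv2.imwrite("pics/p1w.png",(255*(w["pixels"]/255.)**0.5).astype(np.uint8)[:,:,::-1])
E
```

```text
time_s: 16.5
tool_pos: [0.5893, 0.1004, 0.0489]
tool_rot: [179.9, -0.0, 97.8]
force: [0.4, 0.3, -1.3]
grip_width: 0.0591
TCP [0.5893 0.1004 0.0489] rot [ 1.7987e+02 -3.0000e-02  9.7830e+01] shift tool [-0.001  -0.0022  0.0155] rz 0.03
rotvec [ 0.13 -0.03  0.03]
```

View pics/p1s.png

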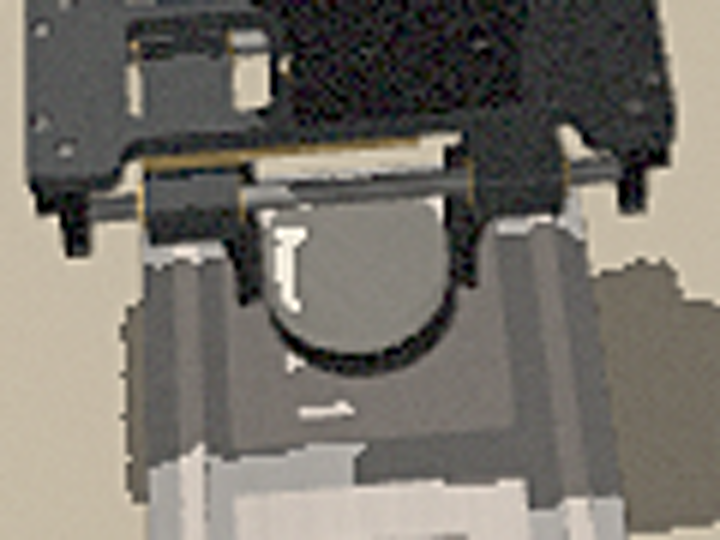

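View pics/p1w.png

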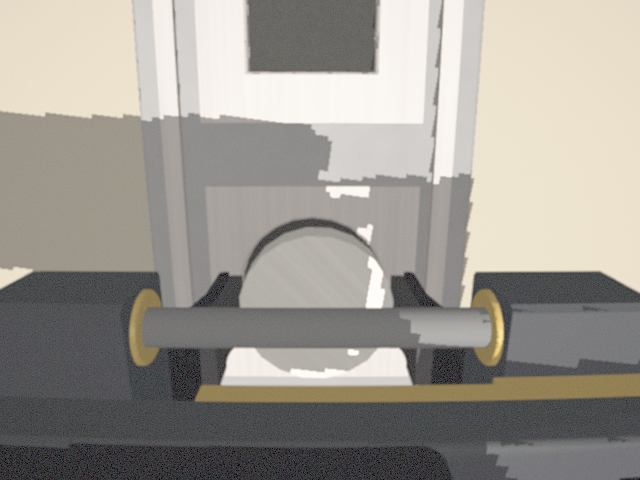

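```bash
python3 -m creep '[{"tx":-0.001,"ty":-0.0021,"tz":0.007,"rx":0,"ry":0,"rz":0},{"tx":0,"ty":0,"tz":0,"rx":0,"ry":0,"rz":0},{"tx":0,"ty":0,"tz":0,"rx":0,"ry":0,"rz":0}]'
python3 - <<'E'
from h import *
go([.5873,.0992,.0334],97.8)
w=cam("wrist"); cv2.imwrite("pics/p2w.png",cv2.resize((255*(w["pixels"]/255.)**0.5).astype(np.uint8)[170:430,190:450],None,fx=2.2,fy=2.2)[:,:,::-1])
E
```

```text
time_s: 16.98
tool_pos: [0.5862, 0.099, 0.0404]
tool_rot: [-180.0, 0.0, 97.8]
force: [-0.4, -0.0, -1.2]
grip_width: 0.059
TCP [0.5862 0.099  0.0404] rot [-179.99    0.     97.84] shift tool [0.     0.0011 0.007 ] rz 0.04
rotvec [-0.01  0.    0.04]
```

View pics/p2w.png

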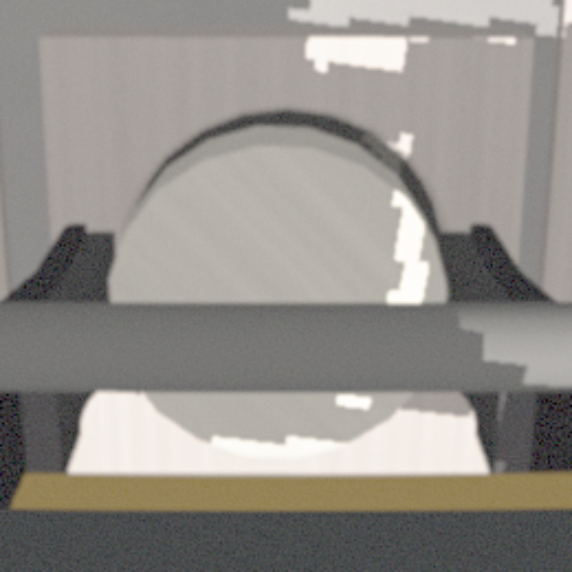

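```bash
python3 -m creep '[{"tx":0,"ty":0.0013,"tz":0.001,"rx":0,"ry":0,"rz":0},{"tx":0,"ty":0,"tz":0.001,"rx":0,"ry":0,"rz":0},{"tx":0,"ty":0,"tz":0,"rx":0,"ry":0,"rz":0},{"tx":0,"ty":0,"tz":0,"rx":0,"ry":0,"rz":0}]'
python3 - <<'E'
from h import *
go([.5873,.0992,.0334],97.8)
w=cam("wrist"); cv2.imwrite("pics/p3w.png",cv2.resize((255*(w["pixels"]/255.)**0.5).astype(np.uint8)[170:430,190:450],None,fx=2.2,fy=2.2)[:,:,::-1])
E
```

```text
time_s: 17.52
tool_pos: [0.5876, 0.0993, 0.0385]
tool_rot: [180.0, -0.0, 97.8]
force: [1.3, 0.2, -1.4]
grip_width: 0.0589
TCP [0.5876 0.0993 0.0385] rot [180.    -0.    97.85] shift tool [-0.     -0.0003  0.0051] rz 0.05
rotvec [ 0.   -0.    0.05]
```

View pics/p3w.png

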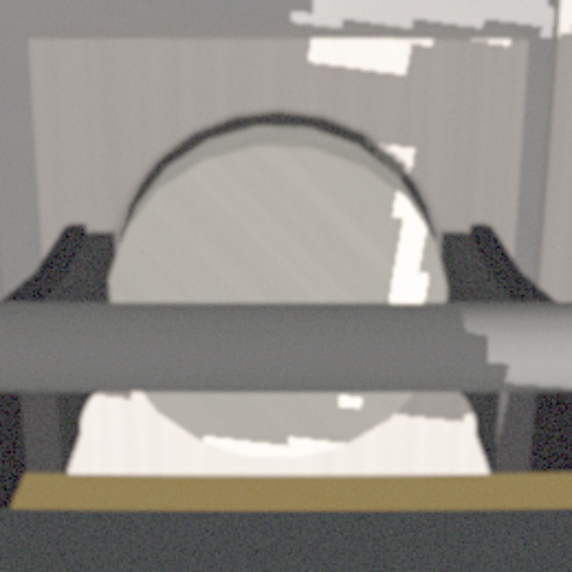

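The black gap is now even left and right, and the block is centred on the disc at crop column 277. Lowering in.

```bash
python3 -m creep '[{"tx":0,"ty":0,"tz":0.002,"rx":0,"ry":0,"rz":0},{"tx":0,"ty":0,"tz":0.0,"rx":0,"ry":0,"rz":0}]'
python3 -m creep '[{"tx":0,"ty":0,"tz":0.002,"rx":0,"ry":0,"rz":0},{"tx":0,"ty":0,"tz":0.0,"rx":0,"ry":0,"rz":0}]'
python3 -m creep '[{"tx":0,"ty":0,"tz":0.001,"rx":0,"ry":0,"rz":0},{"tx":0,"ty":0,"tz":0.0,"rx":0,"ry":0,"rz":0}]'
```

```text
time_s: 17.82
tool_pos: [0.5874, 0.0992, 0.0363]
tool_rot: [-180.0, -0.0, 97.8]
force: [0.3, -0.4, -0.7]
grip_width: 0.0589
time_s: 18.08
tool_pos: [0.5875, 0.0992, 0.0343]
tool_rot: [-180.0, 0.0, 97.8]
force: [-0.1, -0.5, -0.8]
grip_width: 0.0589
time_s: 18.32
tool_pos: [0.5876, 0.0992, 0.0335]
tool_rot: [-180.0, -0.0, 97.8]
force: [-0.6, -0.2, -2.2]
grip_width: 0.0594
```

```bash
python3 -m creep '[{"tx":0,"ty":0,"tz":0.001,"rx":0,"ry":0,"rz":0},{"tx":0,"ty":0,"tz":0.0,"rx":0,"ry":0,"rz":0}]'
python3 -m creep '[{"tx":0,"ty":0,"tz":0.0,"rx":0,"ry":0,"rz":0},{"tx":0,"ty":0,"tz":0.0,"rx":0,"ry":0,"rz":0},{"tx":0,"ty":0,"tz":0.0,"rx":0,"ry":0,"rz":0}]' 0.075
python3 - <<'E'
from h import *
w=cam("wrist"); cv2.imwrite("pics/p4w.png",cv2.resize((255*(w["pixels"]/255.)**0.5).astype(np.uint8)[170:430,190:450],None,fx=2.2,fy=2.2)[:,:,::-1])
E
```

```text
time_s: 18.58
tool_pos: [0.5877, 0.0992, 0.0334]
tool_rot: [180.0, -0.0, 97.8]
force: [-2.4, -0.6, 5.3]
grip_width: 0.0592
time_s: 18.95
tool_pos: [0.5877, 0.0993, 0.0324]
tool_rot: [180.0, -0.0, 97.8]
force: [0.1, 0.2, -0.3]
grip_width: 0.0736
```

View pics/p4w.png

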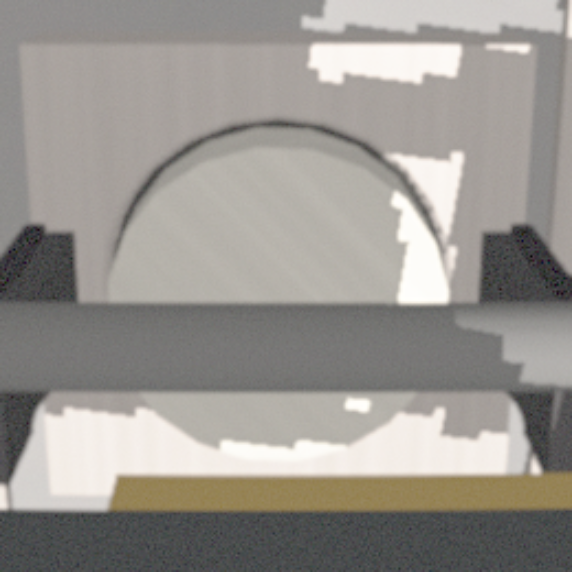

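The disc bottomed at exactly the expected height and its gap ring is even. Next I lift clear and travel to a viewing pose for the square blank.

```bash
python3 -m creep '[{"tx":0,"ty":0,"tz":0.0,"rx":0,"ry":0,"rz":0},{"tx":0,"ty":0,"tz":-0.03,"rx":0,"ry":0,"rz":0},{"tx":0,"ty":0,"tz":-0.05,"rx":0,"ry":0,"rz":0},{"tx":0,"ty":0,"tz":-0.055,"rx":0,"ry":0,"rz":0},{"tx":0,"ty":0,"tz":-0.05,"rx":0,"ry":0,"rz":0},{"tx":-0.0519,"ty":-0.017,"tz":0,"rx":0,"ry":0,"rz":0},{"tx":-0.0519,"ty":-0.017,"tz":0,"rx":0,"ry":0,"rz":0},{"tx":-0.0519,"ty":-0.017,"tz":0,"rx":0,"ry":0,"rz":0},{"tx":-0.0519,"ty":-0.017,"tz":0,"rx":0,"ry":0,"rz":0},{"tx":-0.0519,"ty":-0.017,"tz":0,"rx":0,"ry":0,"rz":0},{"tx":-0.0519,"ty":-0.017,"tz":0,"rx":0,"ry":0,"rz":0},{"tx":-0.0519,"ty":-0.017,"tz":0,"rx":0,"ry":0,"rz":0},{"tx":-0.0519,"ty":-0.017,"tz":0,"rx":0,"ry":0,"rz":0},{"tx":-0.0519,"ty":-0.017,"tz":0,"rx":0,"ry":0,"rz":0},{"tx":-0.0519,"ty":-0.017,"tz":0,"rx":0,"ry":0,"rz":2.5},{"tx":0,"ty":0,"tz":0,"rx":0,"ry":0,"rz":0},{"tx":0,"ty":0,"tz":0,"rx":0,"ry":0,"rz":0},{"tx":0,"ty":0,"tz":0,"rx":0,"ry":0,"rz":0},{"tx":0,"ty":0,"tz":0,"rx":0,"ry":0,"rz":0}]' 0.087
python3 - <<'E'
from h import *
c=cam("wrist"); cv2.imwrite("pics/w7.png",c["pixels"][:,:,::-1]); np.save("w7.npy",c)
go([.49,-.438,.2],95.3); print(env.get_obs()["qpos"].round(1))
t=cam("top"); cv2.imwrite("pics/t7.png",t["pixels"][:,:,::-1])
E
```

```text
time_s: 21.38
tool_pos: [0.4911, -0.4366, 0.2177]
tool_rot: [180.0, -0.0, 95.5]
force: [0.0, 0.2, -0.0]
grip_width: 0.0873
TCP [ 0.4909 -0.4369  0.2177] rot [ 1.7996e+02 -3.0000e-02  9.5470e+01] shift tool [-0.001  -0.001   0.0177] rz 0.17
rotvec [ 0.04 -0.03  0.17]
[  7.1  23.1  43.3  83.4 -15.9  79.7  56.4]
```

View pics/w7.png

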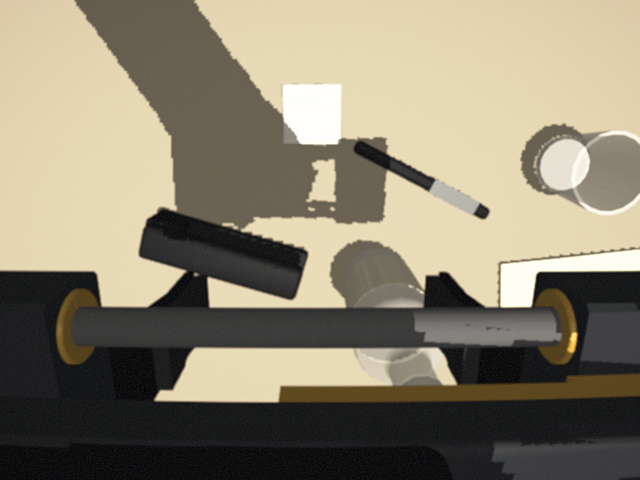

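View pics/t7.png

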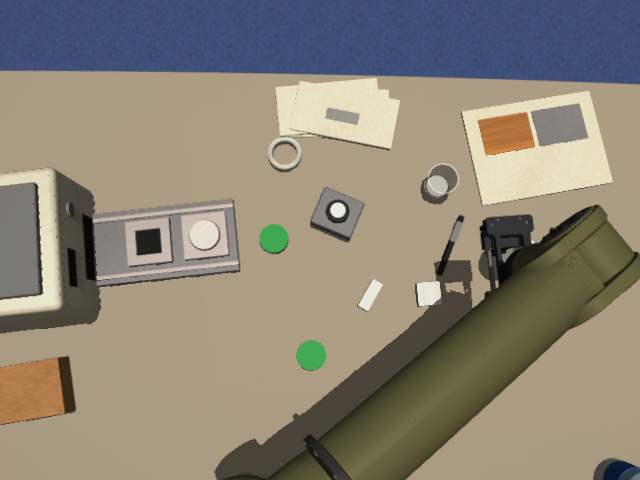

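The wrist view shows the square blank at (312,114), unoccluded. The nearest marker end is at (360,148), the stapler at (225,250) and the bottle near (400,330). The top view shows the disc sitting in the round die at (204,235).

```bash
cat >> h.py <<'E'
def square(c,box,z=.015,smax=32):
    im=cv2.cvtColor(c["pixels"],cv2.COLOR_RGB2HSV); x0,y0,x1,y1=box
    m=np.zeros(im.shape[:2],np.uint8); m[y0:y1,x0:x1]=((im[...,1]<smax)&(im[...,2]>100))[y0:y1,x0:x1]
    m=cv2.morphologyEx(m,cv2.MORPH_OPEN,np.ones((5,5)))
    b=max(blobs(m,300),key=lambda b:b[2]); h=cv2.convexHull(b[3]); rp=cv2.minAreaRect(h)
    W=np.array([plane(c,p[0],z)[:2] for p in h],np.float32)*1000; r=cv2.minAreaRect(W)
    print("px",np.round(rp[0],1),"P",np.round(r[0],1),np.round(r[1],1),"ang %.2f"%r[2]); return rp,r
E
python3 - <<'E'
from h import *
c=np.load("w7.npy",allow_pickle=True).item()
hsv=cv2.cvtColor(c["pixels"],cv2.COLOR_RGB2HSV)
for p in [(312,110),(287,138),(360,90),(285,148)]: print(p,hsv[p[1],p[0]])
square(c,(262,65,352,165))
E
python3 -m creep '[{"tx":0.015,"ty":0,"tz":0.03,"rx":0,"ry":0,"rz":0},{"tx":0.015,"ty":0,"tz":0.03,"rx":0,"ry":0,"rz":0},{"tx":0,"ty":0,"tz":0,"rx":0,"ry":0,"rz":0},{"tx":0,"ty":0,"tz":0,"rx":0,"ry":0,"rz":0},{"tx":0,"ty":0,"tz":0,"rx":0,"ry":0,"rz":0},{"tx":0,"ty":0,"tz":0,"rx":0,"ry":0,"rz":0}]'
python3 - <<'E'
from h import *
c=cam("wrist"); cv2.imwrite("pics/w8.png",c["pixels"][:,:,::-1]); 
c0=np.load("w7.npy",allow_pickle=True).item()
a,_=square(c0,(262,65,352,165)); b,r=square(c,(240,70,375,220))
P,g=tri(c0,a[0],c,b[0]); print("tri",P.round(4),round(g,5))
go([r[0][0]/1000,r[0][1]/1000,.0024],90+r[2])
E
```

```text
(312, 110) [ 20   3 255]
(287, 138) [ 17  29 143]
(360, 90) [ 22  53 233]
(285, 148) [ 19  60 107]
px [312.  113.5] P [ 479.7 -362.1] [47.7 47.3] ang 5.49
time_s: 22.22
tool_pos: [0.4875, -0.4093, 0.1586]
tool_rot: [179.9, 0.1, 95.3]
force: [0.4, 0.1, 0.8]
grip_width: 0.0871
px [312.  113.5] P [ 479.7 -362.1] [47.7 47.3] ang 5.49
px [312.5 149. ] P [ 479.7 -359.9] [47.3 42.9] ang 6.33
tri [ 0.4795 -0.3614 -0.0101] 0.00014
TCP [ 0.4874 -0.409   0.1583] rot [1.7995e+02 6.0000e-02 9.5310e+01] shift tool [ 0.0498 -0.0033  0.1558] rz -1.02
rotvec [ 0.05  0.06 -1.02]
```

View pics/w8.png

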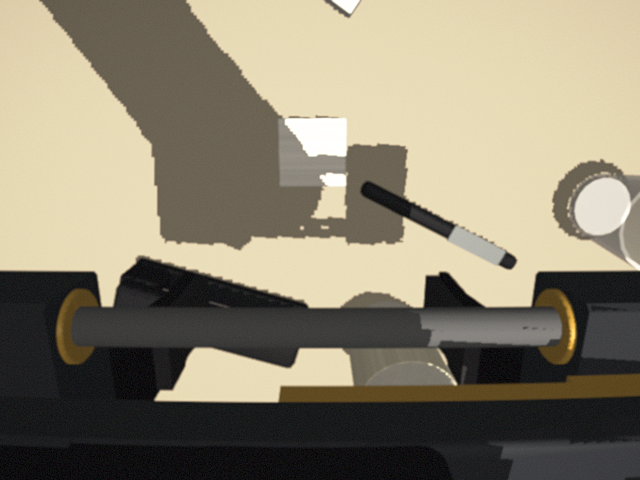

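The second mask cut off the shadowed strip (size 42.9), so that height of −0.010 is wrong. I redo it with a better mask.

Run:
```python
from h import *
c=cv2.imread("pics/w8.png"); hsv=cv2.cvtColor(c,cv2.COLOR_BGR2HSV)
for p in [(330,165),(285,180),(300,183),(330,184),(312,190),(345,165),(352,165)]: print(p,hsv[p[1],p[0]])
cc=cam("wrist"); c0=np.load("w7.npy",allow_pickle=True).item()
a,_=square(c0,(262,65,352,165),smax=42)
for s in (36,42):
    b,r=square(cc,(250,90,375,205),smax=s)
    P,g=tri(c0,a[0],cc,b[0]); print("tri",P.round(4),round(g,5))
go([r[0][0]/1000,r[0][1]/1000,.0024],90+r[2])
```

```text
(330, 165) [ 19  29 148]
(285, 180) [ 18  31 141]
(300, 183) [ 17  29 143]
(330, 184) [ 30   2 255]
(312, 190) [ 18  58 109]
(345, 165) [ 19  34 128]
(352, 165) [ 20  60 107]
px [311.5 114. ] P [ 479.5 -362.6] [48.6 48.2] ang 5.49
px [312.5 152. ] P [ 479.7 -362. ] [47.4 47.5] ang 5.33
tri [ 0.4795 -0.3621  0.0076] 0.00042
px [312. 152.] P [ 479.4 -362. ] [48.  47.5] ang 5.34
tri [ 0.4793 -0.3621  0.0075] 6e-05
TCP [ 0.4874 -0.4088  0.1581] rot [1.7996e+02 4.0000e-02 9.5320e+01] shift tool [ 0.0474 -0.0037  0.1556] rz -0.02
rotvec [ 0.04  0.04 -0.02]
```

The square is at (0.4795, −0.362) at 5.4°, and its 48.0 × 47.5 mm size on the z 0.015 plane confirms the height. The triangulated 7.5 mm is within error for that short baseline. Going in.

```bash
python3 -m creep '[{"tx":0.024,"ty":-0.0018,"tz":0.02,"rx":0,"ry":0,"rz":0},{"tx":0.0234,"ty":-0.0018,"tz":0.02,"rx":0,"ry":0,"rz":0},{"tx":0,"ty":0,"tz":0.03,"rx":0,"ry":0,"rz":0},{"tx":0,"ty":0,"tz":0.035,"rx":0,"ry":0,"rz":0},{"tx":0,"ty":0,"tz":0.0225,"rx":0,"ry":0,"rz":0},{"tx":0,"ty":0,"tz":0,"rx":0,"ry":0,"rz":0},{"tx":0,"ty":0,"tz":0,"rx":0,"ry":0,"rz":0},{"tx":0,"ty":0,"tz":0,"rx":0,"ry":0,"rz":0}]'
python3 - <<'E'
from h import *
go([.4795,-.3622,.0024],95.4)
w=cam("wrist"); cv2.imwrite("pics/q1.png",cv2.resize((255*(w["pixels"]/255.)**0.5).astype(np.uint8)[150:430,140:500],None,fx=2.2,fy=2.1)[:,:,::-1])
E
```

```text
time_s: 23.32
tool_pos: [0.4801, -0.3621, 0.0314]
tool_rot: [179.9, 0.1, 95.3]
force: [0.5, 0.8, 0.4]
grip_width: 0.0873
TCP [ 0.4801 -0.3621  0.0314] rot [1.7988e+02 7.0000e-02 9.5340e+01] shift tool [ 0.     -0.0007  0.029 ] rz -0.06
rotvec [ 0.12  0.07 -0.06]
```

View pics/q1.png

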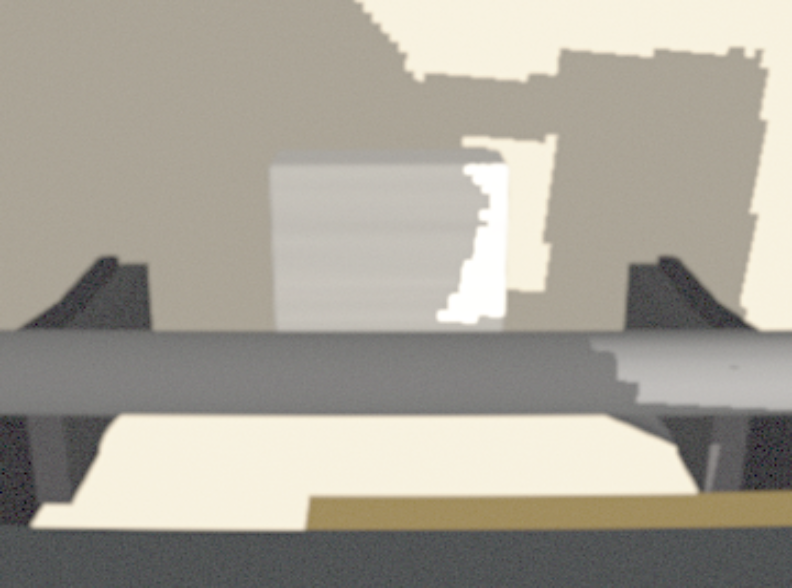

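Centred between the open jaws, with the marker clear of the fingers. I'll go down the last 29 mm and close.

```bash
python3 -m creep '[{"tx":0,"ty":-0.0006,"tz":0.015,"rx":0,"ry":0,"rz":0},{"tx":0,"ty":0,"tz":0.01,"rx":0,"ry":0,"rz":0},{"tx":0,"ty":0,"tz":0.0035,"rx":0,"ry":0,"rz":0},{"tx":0,"ty":0,"tz":0,"rx":0,"ry":0,"rz":0},{"tx":0,"ty":0,"tz":0,"rx":0,"ry":0,"rz":0},{"tx":0,"ty":0,"tz":0,"rx":0,"ry":0,"rz":0}]'
python3 -m creep '[{"tx":0,"ty":0,"tz":0,"rx":0,"ry":0,"rz":0},{"tx":0,"ty":0,"tz":0,"rx":0,"ry":0,"rz":0},{"tx":0,"ty":0,"tz":0,"rx":0,"ry":0,"rz":0},{"tx":0,"ty":0,"tz":0,"rx":0,"ry":0,"rz":0},{"tx":0,"ty":0,"tz":0,"rx":0,"ry":0,"rz":0},{"tx":0,"ty":0,"tz":0,"rx":0,"ry":0,"rz":0}]' 0.03 25
python3 - <<'E'
from h import *
go([.4795,-.3622,.0024],95.4)
w=cam("wrist"); np.save("q2.npy",w); cv2.imwrite("pics/q2.png",cv2.resize((255*(w["pixels"]/255.)**0.5).astype(np.uint8)[170:430,190:450],None,fx=2.2,fy=2.2)[:,:,::-1])
E
```

```text
time_s: 24.12
tool_pos: [0.4789, -0.3616, 0.0019]
tool_rot: [180.0, 0.0, 95.3]
force: [-0.2, -0.3, 0.2]
grip_width: 0.0871
time_s: 24.88
tool_pos: [0.4788, -0.3614, 0.0015]
tool_rot: [180.0, -0.0, 95.3]
force: [-0.0, -1.5, -0.5]
grip_width: 0.0477
TCP [ 0.4788 -0.3614  0.0015] rot [179.99  -0.    95.34] shift tool [-0.0008  0.0007 -0.0009] rz -0.06
rotvec [ 0.01 -0.   -0.06]
```

View pics/q2.png

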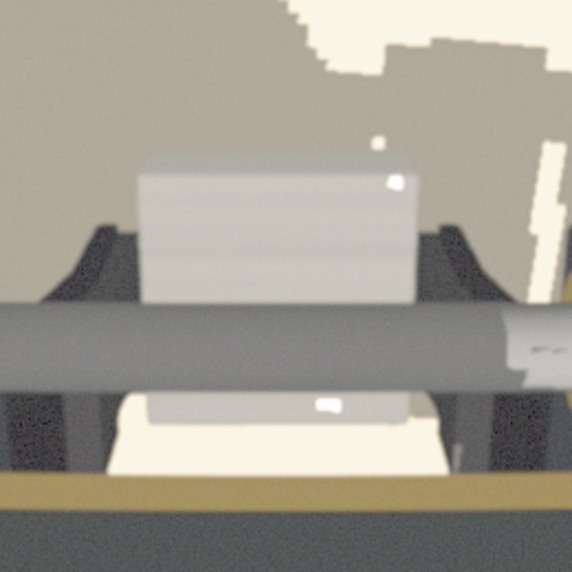

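Run:
```python
from h import *
c=np.load("q2.npy",allow_pickle=True).item(); p,R,o=tool()
a=plane(c,(316,249.1),.015);b=plane(c,(316,362.3),.015);m=(a+b)/2
print("len",np.linalg.norm(a-b).round(4),"mid",m.round(4),"tool",(R.T@(m-p)).round(4))
off=(R.T@(m-p))
Rt=Rn.from_euler("xyz",[180,0,97.8],degrees=True).as_matrix()
o2=Rt@np.array([off[0],off[1],0]); print("TCP target for cav (.5711,.2130):",np.array([.5711,.2130])-o2[:2])
```

```text
len 0.0469 mid [ 0.478  -0.3614  0.015 ] tool [ 0.0001 -0.0008 -0.0135]
TCP target for cav (.5711,.2130): [0.57186581 0.21298037]
```

```bash
python3 -m creep '[{"tx":0,"ty":0,"tz":-0.01,"rx":0,"ry":0,"rz":0},{"tx":0,"ty":0,"tz":-0.035,"rx":0,"ry":0,"rz":0},{"tx":0,"ty":0,"tz":-0.05,"rx":0,"ry":0,"rz":0},{"tx":0,"ty":0,"tz":-0.05,"rx":0,"ry":0,"rz":0},{"tx":0,"ty":0,"tz":-0.05,"rx":0,"ry":0,"rz":0},{"tx":0.0488,"ty":0.0149,"tz":0,"rx":0,"ry":0,"rz":0},{"tx":0.0488,"ty":0.0149,"tz":0,"rx":0,"ry":0,"rz":0},{"tx":0.0488,"ty":0.0149,"tz":0,"rx":0,"ry":0,"rz":0},{"tx":0.0488,"ty":0.0149,"tz":0,"rx":0,"ry":0,"rz":0},{"tx":0.0488,"ty":0.0149,"tz":0,"rx":0,"ry":0,"rz":0},{"tx":0.0488,"ty":0.0149,"tz":0,"rx":0,"ry":0,"rz":0},{"tx":0.0488,"ty":0.0149,"tz":0,"rx":0,"ry":0,"rz":0},{"tx":0.0488,"ty":0.0149,"tz":0,"rx":0,"ry":0,"rz":0},{"tx":0.0488,"ty":0.0149,"tz":0,"rx":0,"ry":0,"rz":0},{"tx":0.0488,"ty":0.0149,"tz":0,"rx":0,"ry":0,"rz":-2.5},{"tx":0,"ty":0,"tz":0,"rx":0,"ry":0,"rz":0},{"tx":0,"ty":0,"tz":0,"rx":0,"ry":0,"rz":0},{"tx":0,"ty":0,"tz":0,"rx":0,"ry":0,"rz":0},{"tx":0,"ty":0,"tz":0,"rx":0,"ry":0,"rz":0}]'
python3 - <<'E'
from h import *
c=cam("wrist"); cv2.imwrite("pics/w9.png",c["pixels"][:,:,::-1]); np.save("w9.npy",c)
for b in darkcav(c):
    for z in (.036,.031):
        W=np.array([plane(c,p[0],z)[:2] for p in b["k"]],np.float32)*1000
        r=cv2.minAreaRect(W); print(z,plane(c,b["uv"],z).round(4),np.round(r[0],1),np.round(r[1],1),round(r[2],2))
    c0=np.load("w2.npy",allow_pickle=True).item()
    P,g=tri(c0,(312.3,58.4),c,b["uv"]); print("tri",P.round(4),round(g,4))
go([.5719,.213,.12],97.8)
E
```

```text
time_s: 27.3
tool_pos: [0.5817, 0.1368, 0.1969]
tool_rot: [180.0, -0.0, 97.7]
force: [-0.6, 0.6, -0.5]
grip_width: 0.0476
TCP [0.5816 0.1371 0.1968] rot [ 1.7998e+02 -1.0000e-02  9.7730e+01] shift tool [0.0765 0.0005 0.0768] rz -0.07
rotvec [ 0.02 -0.01 -0.07]
```

View pics/w9.png

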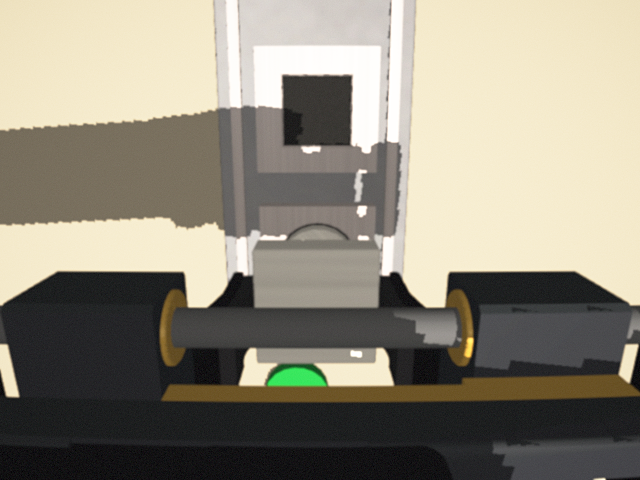

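The square die's cavity is clear at (317,110), but the dark mask merged with something. I lower the threshold.

Run:
```python
from h import *
c=np.load("w9.npy",allow_pickle=True).item(); c0=np.load("w2.npy",allow_pickle=True).item()
for v in (48,60,75):
    hsv=cv2.cvtColor(c["pixels"],cv2.COLOR_RGB2HSV); m=np.zeros((480,640),np.uint8); m[60:170,260:375]=(hsv[...,2]<v)[60:170,260:375]
    b=max(blobs(m,200),key=lambda b:b[2]); h=cv2.convexHull(b[3])
    rp=cv2.minAreaRect(h)
    for z in (.036,.031):
        W=np.array([plane(c,p[0],z)[:2] for p in h],np.float32)*1000
        r=cv2.minAreaRect(W); print(v,z,np.round(rp[0],1),np.round(rp[1],1),np.round(r[0],1),np.round(r[1],1),round(r[2],2))
    P,g=tri(c0,(312.3,58.4),c,rp[0]); print("tri",P.round(4),round(g,4))
```

```text
48 0.036 [293.5 126. ] [36. 19.] [555.6 199.5] [14.  25.9] 6.79
48 0.031 [293.5 126. ] [36. 19.] [555.4 199.4] [14.2 26.3] 6.79
tri [0.5673 0.2005 0.136 ] 0.0138
60 0.036 [317.  110.5] [67. 66.] [570.9 212.6] [48.3 47.5] 7.73
60 0.031 [317.  110.5] [67. 66.] [570.9 212.7] [49.  48.3] 7.73
tri [0.5712 0.213  0.0341] 0.0001
75 0.036 [316.5 110.5] [67. 67.] [570.8 212.6] [48.9 47.5] 7.73
75 0.031 [316.5 110.5] [67. 67.] [570.7 212.7] [49.7 48.3] 7.73
tri [0.571  0.213  0.0337] 0.0003
```

```bash
python3 -m creep '[{"tx":0.025,"ty":0.0002,"tz":0.01,"rx":0,"ry":0,"rz":0},{"tx":0.025,"ty":0.0002,"tz":0.02,"rx":0,"ry":0,"rz":0},{"tx":0.0262,"ty":0,"tz":0.03,"rx":0,"ry":0,"rz":0},{"tx":0,"ty":0,"tz":0.03,"rx":0,"ry":0,"rz":0},{"tx":0,"ty":0,"tz":0.03,"rx":0,"ry":0,"rz":0},{"tx":0,"ty":0,"tz":0,"rx":0,"ry":0,"rz":0},{"tx":0,"ty":0,"tz":0,"rx":0,"ry":0,"rz":0}]'
python3 - <<'E'
from h import *
go([.5717,.2127,.0325],97.75)
s=cam("side"); cv2.imwrite("pics/s10.png",s["pixels"][:,:,::-1])
E
```

```text
time_s: 28.22
tool_pos: [0.5719, 0.2143, 0.0771]
tool_rot: [180.0, -0.0, 97.9]
force: [0.0, -0.4, 0.2]
grip_width: 0.0478
TCP [0.5719 0.2143 0.0771] rot [ 1.7995e+02 -1.0000e-02  9.7860e+01] shift tool [-0.0016 -0.0005  0.0446] rz 0.11
rotvec [ 0.05 -0.01  0.11]
```

View pics/s10.png

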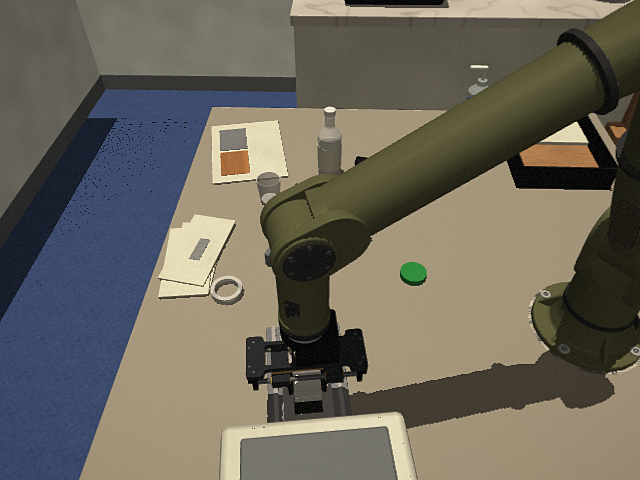

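The side view shows the gripper well clear of the housing. I go down to just above the mouth.

```bash
python3 -m creep '[{"tx":-0.0012,"ty":-0.0004,"tz":0.02,"rx":0,"ry":0,"rz":0},{"tx":0,"ty":0,"tz":0.016,"rx":0,"ry":0,"rz":0},{"tx":0,"ty":0,"tz":0,"rx":0,"ry":0,"rz":0},{"tx":0,"ty":0,"tz":0,"rx":0,"ry":0,"rz":0},{"tx":0,"ty":0,"tz":0,"rx":0,"ry":0,"rz":0}]'
python3 - <<'E'
from h import *
go([.5717,.2127,.0325],97.75)
w=cam("wrist"); cv2.imwrite("pics/p5w.png",cv2.resize((255*(w["pixels"]/255.)**0.5).astype(np.uint8)[170:430,190:450],None,fx=2.2,fy=2.2)[:,:,::-1])
E
```

```text
time_s: 28.9
tool_pos: [0.5717, 0.2128, 0.0411]
tool_rot: [180.0, -0.0, 97.8]
force: [-0.5, 0.3, -0.7]
grip_width: 0.0478
TCP [0.5717 0.2128 0.0411] rot [ 1.7995e+02 -2.0000e-02  9.7840e+01] shift tool [-0.0001 -0.      0.0086] rz 0.09
rotvec [ 0.05 -0.02  0.09]
```

View pics/p5w.png

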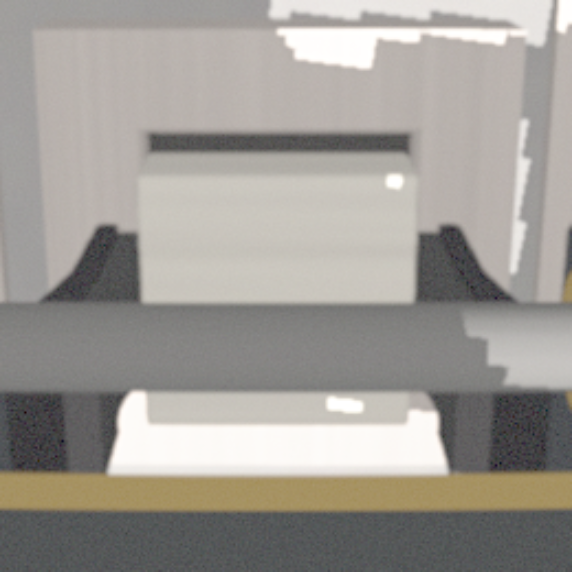

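Aligned: the cavity spans columns 148–410 (centre 279), the blank is centred at 278 and the sides are parallel. Lowering in.

```bash
python3 -m creep '[{"tx":0,"ty":0,"tz":0.003,"rx":0,"ry":0,"rz":0},{"tx":0,"ty":0,"tz":0.002,"rx":0,"ry":0,"rz":0},{"tx":0,"ty":0,"tz":0.0,"rx":0,"ry":0,"rz":0}]'
python3 -m creep '[{"tx":0,"ty":0,"tz":0.002,"rx":0,"ry":0,"rz":0},{"tx":0,"ty":0,"tz":0.0,"rx":0,"ry":0,"rz":0}]'
python3 -m creep '[{"tx":0,"ty":0,"tz":0.001,"rx":0,"ry":0,"rz":0},{"tx":0,"ty":0,"tz":0.0,"rx":0,"ry":0,"rz":0}]'
```

```text
time_s: 29.32
tool_pos: [0.5711, 0.2125, 0.0353]
tool_rot: [-180.0, 0.0, 97.8]
force: [-0.5, -0.0, -0.6]
grip_width: 0.0478
time_s: 29.58
tool_pos: [0.5712, 0.2126, 0.0333]
tool_rot: [-180.0, 0.0, 97.8]
force: [0.5, 0.7, -1.3]
grip_width: 0.0477
time_s: 29.82
tool_pos: [0.5714, 0.2126, 0.0325]
tool_rot: [180.0, -0.0, 97.8]
force: [-0.4, -0.6, 0.0]
grip_width: 0.0476
```

```bash
python3 -m creep '[{"tx":0,"ty":0,"tz":0.0008,"rx":0,"ry":0,"rz":0},{"tx":0,"ty":0,"tz":0.0,"rx":0,"ry":0,"rz":0}]'
python3 -m creep '[{"tx":0,"ty":0,"tz":0.0,"rx":0,"ry":0,"rz":0},{"tx":0,"ty":0,"tz":0.0,"rx":0,"ry":0,"rz":0},{"tx":0,"ty":0,"tz":0.0,"rx":0,"ry":0,"rz":0}]' 0.065
python3 - <<'E'
from h import *
w=cam("wrist"); cv2.imwrite("pics/p6w.png",cv2.resize((255*(w["pixels"]/255.)**0.5).astype(np.uint8)[170:430,190:450],None,fx=2.2,fy=2.2)[:,:,::-1])
E
```

```text
time_s: 30.08
tool_pos: [0.5714, 0.2126, 0.0325]
tool_rot: [180.0, -0.0, 97.8]
force: [-3.1, -0.6, 5.2]
grip_width: 0.0479
time_s: 30.45
tool_pos: [0.5715, 0.2126, 0.0316]
tool_rot: [180.0, -0.0, 97.8]
force: [-0.4, 0.2, 0.9]
grip_width: 0.0635
```

View pics/p6w.png

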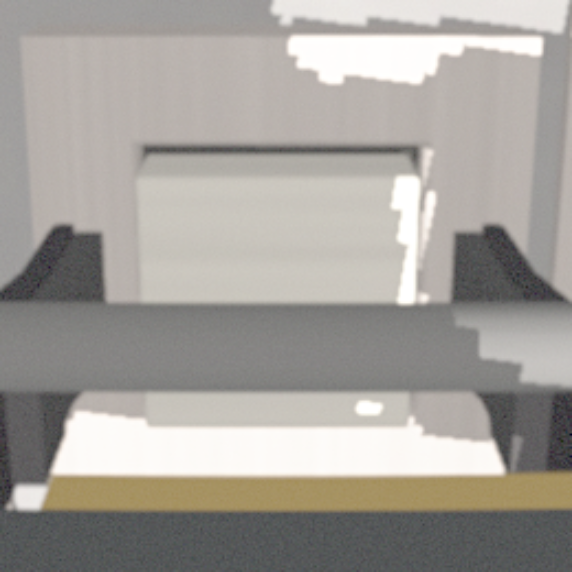

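It bottomed at 0.0325, the expected floor height, and is released with an even gap. I lift straight up and check both blanks.

```bash
python3 -m creep '[{"tx":0,"ty":0,"tz":0,"rx":0,"ry":0,"rz":0},{"tx":0,"ty":0,"tz":-0.02,"rx":0,"ry":0,"rz":0},{"tx":0,"ty":0,"tz":-0.045,"rx":0,"ry":0,"rz":0},{"tx":0,"ty":0,"tz":-0.055,"rx":0,"ry":0,"rz":0},{"tx":0,"ty":0,"tz":-0.055,"rx":0,"ry":0,"rz":0},{"tx":-0.03,"ty":0.0,"tz":-0.04,"rx":0,"ry":0,"rz":0},{"tx":-0.05,"ty":0.0,"tz":0,"rx":0,"ry":0,"rz":0},{"tx":-0.05,"ty":0.0,"tz":0,"rx":0,"ry":0,"rz":0},{"tx":0,"ty":0,"tz":0,"rx":0,"ry":0,"rz":0},{"tx":0,"ty":0,"tz":0,"rx":0,"ry":0,"rz":0}]' 0.087
python3 - <<'E'
from h import *
w=cam("wrist"); cv2.imwrite("pics/w11.png",w["pixels"][:,:,::-1]); np.save("w11.npy",w)
s=cam("side"); im=s["pixels"][310:430,240:380]
cv2.imwrite("pics/s11.png",cv2.resize(im,None,fx=5,fy=5,interpolation=2)[:,:,::-1])
go([.65,-.25,.2],97.8)
E
```

```text
time_s: 31.75
tool_pos: [0.5892, 0.0843, 0.2478]
tool_rot: [179.9, -0.1, 97.8]
force: [0.3, -0.5, -0.2]
grip_width: 0.0864
TCP [0.5889 0.0857 0.2472] rot [ 1.7997e+02 -5.0000e-02  9.7980e+01] shift tool [-0.3409  0.0138  0.0469] rz 0.18
rotvec [ 0.03 -0.05  0.18]
```

View pics/w11.png

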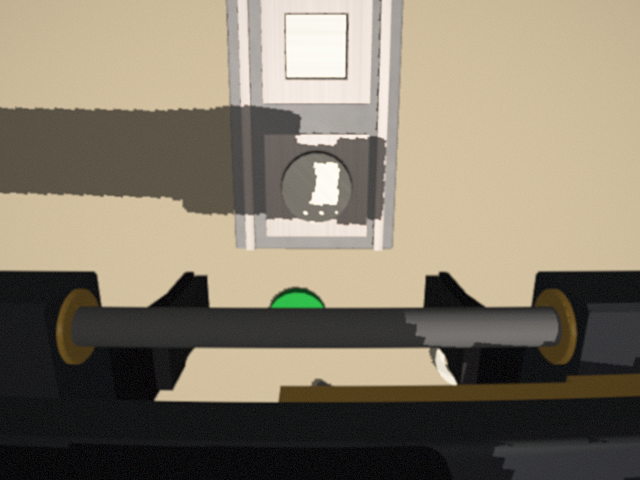

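View pics/s11.png

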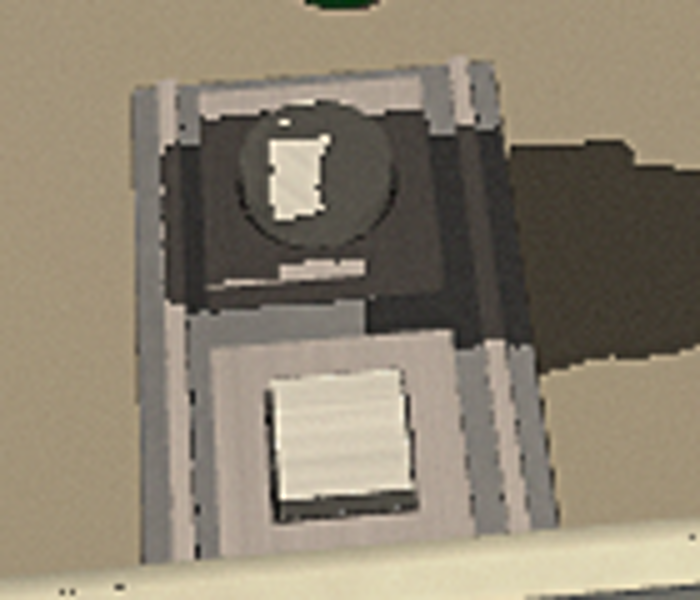

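Both blanks sit in their dies with thin, even gaps: square at (316,46), disc at (316,187). I check the numbers and move to a view of the button.

```bash
python3 - <<'E'
from h import *
w=np.load("w11.npy",allow_pickle=True).item()
square(w,(270,5,362,92),z=.046,smax=25)
hsv=cv2.cvtColor(w["pixels"],cv2.COLOR_RGB2HSV)
g=cv2.GaussianBlur(cv2.cvtColor(w["pixels"],cv2.COLOR_RGB2GRAY),(3,3),0)
cc=cv2.HoughCircles(g[130:240,260:375],cv2.HOUGH_GRADIENT,1,50,param1=60,param2=15,minRadius=30,maxRadius=40)
print(cc)
if cc is not None:
    u=cc[0,0,:2]+[260,130]; print("disc",plane(w,u,.046).round(4),"at .036",plane(w,u,.036).round(4))
E
python3 -m creep '[{"tx":-0.057,"ty":0.0025,"tz":0.005,"rx":0,"ry":0,"rz":0},{"tx":-0.057,"ty":0.0025,"tz":0.005,"rx":0,"ry":0,"rz":0},{"tx":-0.057,"ty":0.0025,"tz":0.005,"rx":0,"ry":0,"rz":0},{"tx":-0.057,"ty":0.0025,"tz":0.005,"rx":0,"ry":0,"rz":0},{"tx":-0.057,"ty":0.0025,"tz":0.005,"rx":0,"ry":0,"rz":0},{"tx":-0.056,"ty":0.0025,"tz":0.005,"rx":0,"ry":0,"rz":0},{"tx":0,"ty":0,"tz":0,"rx":0,"ry":0,"rz":0},{"tx":0,"ty":0,"tz":0,"rx":0,"ry":0,"rz":0},{"tx":0,"ty":0,"tz":0,"rx":0,"ry":0,"rz":0}]' 0
python3 - <<'E'
from h import *
w=cam("wrist"); cv2.imwrite("pics/w12.png",w["pixels"][:,:,::-1]); np.save("w12.npy",w)
bright(w,.058,vmin=200)
go([.643,-.172,.1],97.8)
E
```

```text
px [315.5  48. ] P [570.9 209.2] [74.1 65.3] ang 7.85
[[[56.5 55.5 35.7]]]
disc [0.5867 0.1002 0.046 ] at .036 [0.587  0.0988 0.036 ]
time_s: 32.98
tool_pos: [0.6515, -0.2489, 0.2168]
tool_rot: [180.0, -0.1, 98.1]
force: [-0.1, -0.5, -0.8]
grip_width: 0.0054
uv 114.0 168.7 P [ 0.4942 -0.2353  0.058 ] rectc [ 494.2 -235.4] size [20.6 55.5] ang 60.9
uv 316.4 108.2 P [ 0.6399 -0.1711  0.058 ] rectc [ 640. -171.] size [29.8 29.5] ang 8.1
uv 561.6 152.8 P [ 0.8277 -0.1754  0.058 ] rectc [ 842. -177.] size [202.4 129.1] ang 84.0
uv 497.2 15.1 P [ 0.7565 -0.0891  0.058 ] rectc [756.4 -90.8] size [57.2 23.4] ang 9.7
TCP [ 0.6513 -0.2492  0.2169] rot [ 1.7995e+02 -7.0000e-02  9.8060e+01] shift tool [0.0775 0.0025 0.117 ] rz 0.26
rotvec [ 0.05 -0.07  0.26]
```

View pics/w12.png

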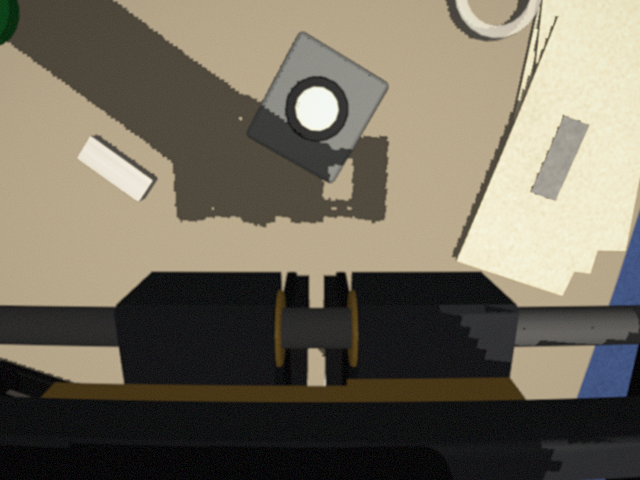

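Button at (316,108), giving (0.640, −0.171) with a 30 mm face. I move over it with the fingers closed and check just above.

```bash
python3 -m creep '[{"tx":0.026,"ty":-0.0001,"tz":0.03,"rx":0,"ry":0,"rz":0},{"tx":0.027,"ty":-0.0001,"tz":0.04,"rx":0,"ry":0,"rz":0},{"tx":0.026,"ty":-0.0001,"tz":0.04,"rx":0,"ry":0,"rz":0},{"tx":0,"ty":0,"tz":0.036,"rx":0,"ry":0,"rz":0},{"tx":0,"ty":0,"tz":0,"rx":0,"ry":0,"rz":0},{"tx":0,"ty":0,"tz":0,"rx":0,"ry":0,"rz":0},{"tx":0,"ty":0,"tz":0,"rx":0,"ry":0,"rz":0}]' 0
python3 - <<'E'
from h import *
go([.640,-.171,.0536],97.8)
w=cam("wrist"); cv2.imwrite("pics/b1.png",cv2.resize(w["pixels"][170:430,190:450],None,fx=2.2,fy=2.2)[:,:,::-1])
s=cam("side");u=proj(s,[.64,-.171,.06])[0].astype(int); cv2.imwrite("pics/b1s.png",cv2.resize((255*(s["pixels"][u[1]-40:u[1]+40,u[0]-50:u[0]+50]/255.)**.6).astype(np.uint8),None,fx=6,fy=6,interpolation=2)[:,:,::-1])
E
```

```text
time_s: 33.9
tool_pos: [0.6408, -0.1745, 0.0731]
tool_rot: [179.8, 0.1, 97.8]
force: [-0.4, 1.6, -0.2]
grip_width: 0.0003
TCP [ 0.6408 -0.1745  0.0731] rot [1.7979e+02 7.0000e-02 9.7820e+01] shift tool [ 0.0036 -0.0004  0.0195] rz 0.02
rotvec [0.21 0.07 0.02]
```

View pics/b1.png

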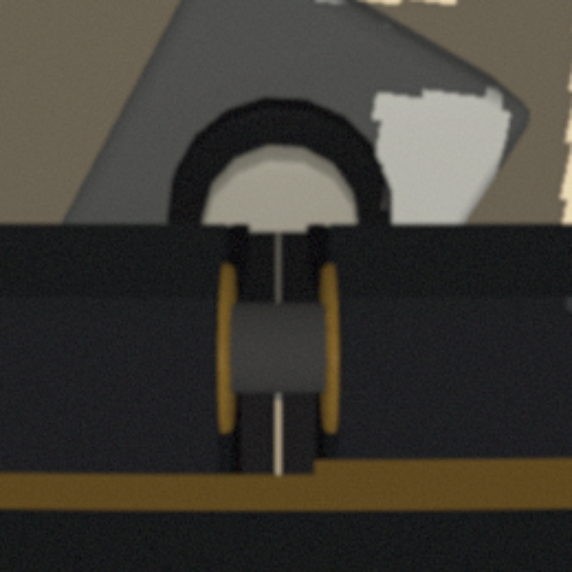

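View pics/b1s.png

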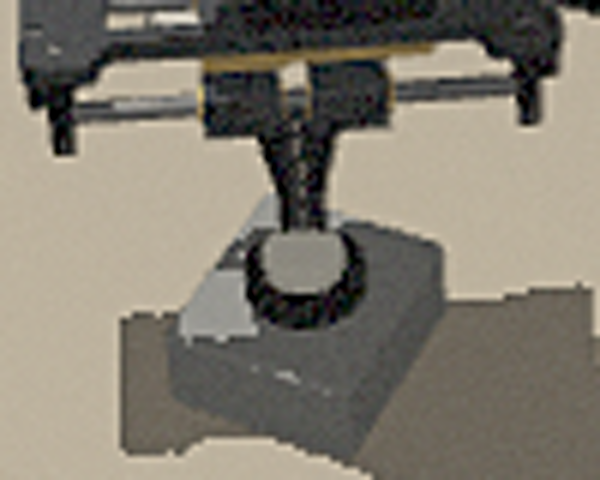

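The closed tips are above the button, about 3.5 mm short along tool x. I correct that and press in steps.

```bash
python3 -m creep '[{"tx":0.003,"ty":0,"tz":0.01,"rx":0,"ry":0,"rz":0},{"tx":0,"ty":0,"tz":0.007,"rx":0,"ry":0,"rz":0},{"tx":0,"ty":0,"tz":0,"rx":0,"ry":0,"rz":0},{"tx":0,"ty":0,"tz":0,"rx":0,"ry":0,"rz":0}]'
python3 -m creep '[{"tx":0,"ty":0,"tz":0.003,"rx":0,"ry":0,"rz":0},{"tx":0,"ty":0,"tz":0,"rx":0,"ry":0,"rz":0}]'
python3 -m creep '[{"tx":0,"ty":0,"tz":0.003,"rx":0,"ry":0,"rz":0},{"tx":0,"ty":0,"tz":0,"rx":0,"ry":0,"rz":0}]'
```

```text
time_s: 34.5
tool_pos: [0.6391, -0.1702, 0.054]
tool_rot: [-180.0, -0.1, 97.9]
force: [-0.4, 1.9, 3.8]
grip_width: 0.0004
time_s: 34.75
tool_pos: [0.6391, -0.1703, 0.0516]
tool_rot: [180.0, -0.1, 97.9]
force: [-2.0, 2.5, 7.7]
grip_width: 0.0003
time_s: 35.0
tool_pos: [0.6392, -0.1703, 0.0513]
tool_rot: [179.9, -0.1, 97.9]
force: [-8.9, 4.7, 22.0]
grip_width: 0.0005
```

Run:
```python
from h import *
print(env.get_obs()["force"],env.get_obs()["tool_pos"])
w=cam("wrist"); a=cv2.resize((255*(w["pixels"][200:330,250:380]/255.)**.6).astype(np.uint8),None,fx=3,fy=3)
s=cam("side");u=proj(s,[.64,-.171,.06])[0].astype(int); b=cv2.resize((255*(s["pixels"][u[1]-30:u[1]+35,u[0]-32:u[0]+33]/255.)**.6).astype(np.uint8),(390,390),interpolation=2)
cv2.imwrite("pics/b2.png",np.hstack([a,b])[:,:,::-1])
```

```text
[-8.86915928  4.67746189 21.98648815] [ 0.63924417 -0.17028912  0.05131626]
```

View pics/b2.png

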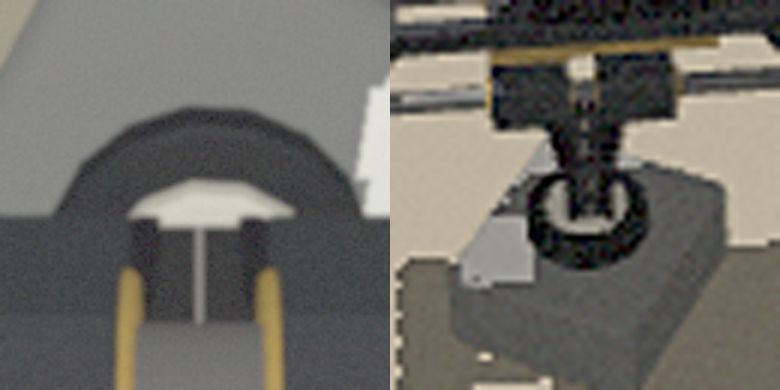

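The tips are inside the white cap, which has sunk into the black collar. Force rose from 7.7 to 22 N over 0.3 mm, which is the hard stop. Releasing upward and checking.

```bash
python3 -m creep '[{"tx":0,"ty":0,"tz":-0.008,"rx":0,"ry":0,"rz":0},{"tx":0,"ty":0,"tz":-0.02,"rx":0,"ry":0,"rz":0},{"tx":0,"ty":0,"tz":-0.05,"rx":0,"ry":0,"rz":0},{"tx":0,"ty":0,"tz":-0.05,"rx":0,"ry":0,"rz":0},{"tx":-0.04,"ty":0,"tz":-0.04,"rx":0,"ry":0,"rz":0},{"tx":-0.04,"ty":0,"tz":0,"rx":0,"ry":0,"rz":0},{"tx":0,"ty":0,"tz":0,"rx":0,"ry":0,"rz":0},{"tx":0,"ty":0,"tz":0,"rx":0,"ry":0,"rz":0},{"tx":0,"ty":0,"tz":0,"rx":0,"ry":0,"rz":0}]'
python3 - <<'E'
from h import *
t=cam("top"); s=cam("side")
x=cv2.resize(t["pixels"][180:300,80:300],(660,360),interpolation=2); y=cv2.resize(s["pixels"][225:425,240:380],(252,360),interpolation=2)[:,:140*252//252]
cv2.imwrite("pics/f1.png",np.hstack([cv2.resize(x,(540,295)),cv2.resize(s["pixels"][225:425,240:380],(206,295))])[:,:,::-1])
w=cam("wrist"); cv2.imwrite("pics/f1w.png",w["pixels"][:,:,::-1]); bright(w,.058,vmin=200)
im=t["pixels"]; hsv=cv2.cvtColor(im,cv2.COLOR_RGB2HSV)
P=lambda uv,z:plane(t,uv,z).round(4)
# disc/square against the die block, top view, by gradient lines: bounding boxes
g=cv2.cvtColor(im,cv2.COLOR_RGB2GRAY)
print("expected px of seated tops: sq",proj(t,[.5747,.2125,.046])," disc",proj(t,[.5904,.0979,.046]))
E
```

```text
time_s: 36.22
tool_pos: [0.6501, -0.2482, 0.2152]
tool_rot: [-180.0, -0.1, 98.0]
force: [0.4, 0.3, -0.6]
grip_width: 0.0003
uv 115.0 169.7 P [ 0.4942 -0.2351  0.058 ] rectc [ 494.2 -235.3] size [20.5 55.7] ang 61.1
uv 318.3 109.0 P [ 0.64   -0.1712  0.058 ] rectc [ 640.2 -171.2] size [29.7 29.4] ang 8.0
uv 563.6 153.2 P [ 0.8271 -0.1755  0.058 ] rectc [ 841.8 -176.4] size [202.5 128.6] ang 84.0
uv 499.6 15.0 P [ 0.7565 -0.0891  0.058 ] rectc [756.6 -90.8] size [57.9 23.3] ang 9.6
expected px of seated tops: sq [[146.10865825 240.13657224]]  disc [[202.88360887 233.72427412]]
```

View pics/f1.png

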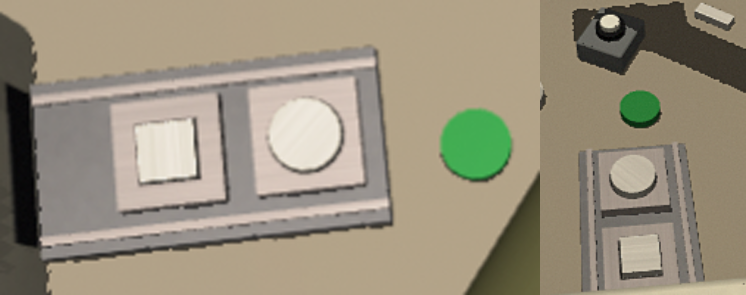

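View pics/f1w.png

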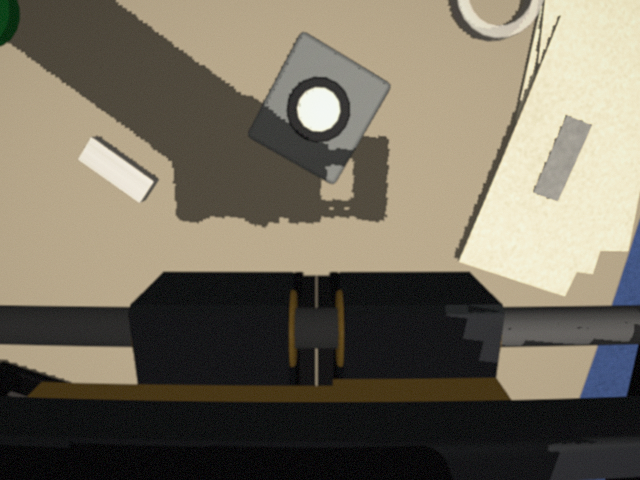

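Everything looks in order, but the stop came 3.7 mm higher than my tip offset predicted. There's time left, so I'll press again in fine steps to measure the full travel from first touch to stop.

```bash
python3 -m creep '[{"tx":0.04,"ty":0,"tz":0.0,"rx":0,"ry":0,"rz":0},{"tx":0.04,"ty":0,"tz":0.04,"rx":0,"ry":0,"rz":0},{"tx":0,"ty":0,"tz":0.05,"rx":0,"ry":0,"rz":0},{"tx":0,"ty":0,"tz":0.05,"rx":0,"ry":0,"rz":0},{"tx":0,"ty":0,"tz":0.013,"rx":0,"ry":0,"rz":0},{"tx":0,"ty":0,"tz":0,"rx":0,"ry":0,"rz":0},{"tx":0,"ty":0,"tz":0,"rx":0,"ry":0,"rz":0},{"tx":0,"ty":0,"tz":0,"rx":0,"ry":0,"rz":0}]'
python3 -m creep '[{"tx":0,"ty":0,"tz":0.002,"rx":0,"ry":0,"rz":0},{"tx":0,"ty":0,"tz":0,"rx":0,"ry":0,"rz":0}]'
python3 -m creep '[{"tx":0,"ty":0,"tz":0.002,"rx":0,"ry":0,"rz":0},{"tx":0,"ty":0,"tz":0,"rx":0,"ry":0,"rz":0}]'
python3 -m creep '[{"tx":0,"ty":0,"tz":0.002,"rx":0,"ry":0,"rz":0},{"tx":0,"ty":0,"tz":0,"rx":0,"ry":0,"rz":0}]'
```

```text
time_s: 37.38
tool_pos: [0.6404, -0.1713, 0.0649]
tool_rot: [179.8, 0.1, 97.8]
force: [0.3, 0.1, -0.0]
grip_width: 0.0005
time_s: 37.62
tool_pos: [0.639, -0.1707, 0.0609]
tool_rot: [180.0, -0.0, 97.8]
force: [-0.2, 0.5, 0.2]
grip_width: 0.0006
time_s: 37.88
tool_pos: [0.6388, -0.1706, 0.0584]
tool_rot: [-180.0, -0.0, 97.8]
force: [0.1, 0.6, -0.3]
grip_width: 0.0007
time_s: 38.12
tool_pos: [0.6391, -0.1708, 0.0569]
tool_rot: [180.0, -0.0, 97.8]
force: [0.3, 0.3, 2.3]
grip_width: 0.0009
```

```bash
python3 -m creep '[{"tx":0,"ty":0,"tz":0.002,"rx":0,"ry":0,"rz":0},{"tx":0,"ty":0,"tz":0,"rx":0,"ry":0,"rz":0}]'
python3 -m creep '[{"tx":0,"ty":0,"tz":0.002,"rx":0,"ry":0,"rz":0},{"tx":0,"ty":0,"tz":0,"rx":0,"ry":0,"rz":0}]'
python3 -m creep '[{"tx":0,"ty":0,"tz":0.002,"rx":0,"ry":0,"rz":0},{"tx":0,"ty":0,"tz":0,"rx":0,"ry":0,"rz":0}]'
python3 -m creep '[{"tx":0,"ty":0,"tz":0.002,"rx":0,"ry":0,"rz":0},{"tx":0,"ty":0,"tz":0,"rx":0,"ry":0,"rz":0}]'
```

```text
time_s: 38.38
tool_pos: [0.6391, -0.1708, 0.0549]
tool_rot: [180.0, 0.0, 97.8]
force: [-1.1, 1.4, 3.1]
grip_width: 0.0004
time_s: 38.62
tool_pos: [0.6391, -0.1708, 0.0529]
tool_rot: [180.0, 0.0, 97.8]
force: [-0.4, 0.6, 3.1]
grip_width: 0.0006
time_s: 38.88
tool_pos: [0.6391, -0.1708, 0.0515]
tool_rot: [180.0, -0.0, 97.8]
force: [-1.9, 1.2, 8.0]
grip_width: 0.0007
time_s: 39.12
tool_pos: [0.6392, -0.1708, 0.0514]
tool_rot: [180.0, -0.1, 97.8]
force: [-6.1, 2.0, 17.2]
grip_width: 0.0006
```

First touch was near reported z 0.0575 and the hard stop at 0.0514. That is the full 6 mm of travel, so both presses were complete. Releasing.

```bash
python3 -m creep '[{"tx":0,"ty":0,"tz":-0.01,"rx":0,"ry":0,"rz":0},{"tx":0,"ty":0,"tz":-0.02,"rx":0,"ry":0,"rz":0},{"tx":0,"ty":0,"tz":-0.05,"rx":0,"ry":0,"rz":0},{"tx":0,"ty":0,"tz":-0.05,"rx":0,"ry":0,"rz":0},{"tx":-0.04,"ty":0,"tz":-0.04,"rx":0,"ry":0,"rz":0},{"tx":-0.04,"ty":0,"tz":0,"rx":0,"ry":0,"rz":0},{"tx":0,"ty":0,"tz":0,"rx":0,"ry":0,"rz":0},{"tx":0,"ty":0,"tz":0,"rx":0,"ry":0,"rz":0},{"tx":0,"ty":0,"tz":0,"rx":0,"ry":0,"rz":0}]'
python3 - <<'E'
from h import *
t=cam("top"); cv2.imwrite("pics/f2.png",t["pixels"][:,:,::-1]); w=cam("wrist"); b=[x for x in bright(w,.058,vmin=200,pr=False) if abs(x["P"][0]-.64)<.01]
print([ (x["P"].round(4),np.round(x["r"][1],1)) for x in b], env.get_obs()["force"])
E
```

```text
time_s: 40.25
tool_pos: [0.6502, -0.248, 0.2183]
tool_rot: [-180.0, -0.1, 98.0]
force: [0.4, -0.4, 0.1]
grip_width: 0.0004
[(array([ 0.64  , -0.1712,  0.058 ]), array([29.2, 29.7]))] [0.91117442 0.83298495 0.58921624]
```

View pics/f2.png

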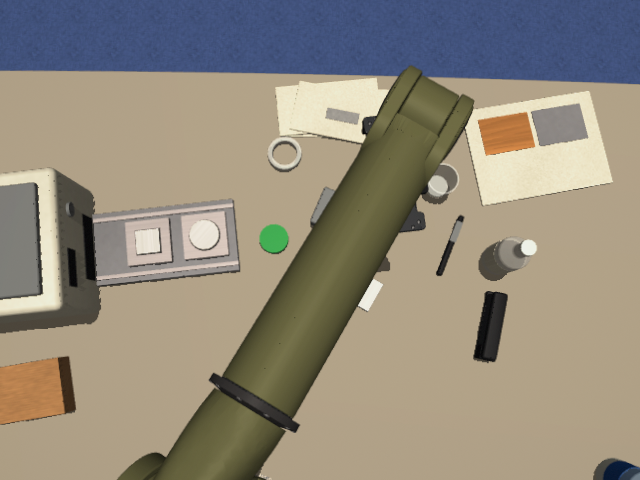

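The top view shows both blanks in their dies at (148,241) and (204,235). The tape, marker, bottle, beaker, stapler and visible oblong stand where they began, and the robot is clear. Handing in.

Run:
```python
from cell import env
print(env.sign_off())
```

```text
the job is handed in; nothing more can be done
None
```

The job is done and handed in at about 40 s of the 67 s allowed: both blanks were set in their dies and released, then the start button was pressed fully and let up. No verdict was reported.

**Last checks**
- **Blanks:** each one met the die floor at the height expected from its grasp: reported z 0.0334 for the disc and 0.0325 for the square. The gaps around both look even in the wrist, side and top views.
- **Button:** the hard stop came about 6 mm after first touch. Afterwards its apparent size was back to what it was before pressing, so it is up.
- **Bystanders:** everything visible in the last top view stands where it began; the arm partly hid the beaker and the oblong.

**What failed or disagreed**
- **Finger length:** the fingertips were not 25 mm ahead of the reported tool point, so the first grasp closed above the disc. A light touch on the table put open tips about 4 mm behind the reported point; closed tips, judged by the button, are about level with it. I regrasped using the measured offset.
- **Second press:** because of that offset I pressed the button again in small steps to confirm the full travel, so it was pressed twice.
- **Height and position checks:**
  - The square's two-view height came out at 7.5 mm instead of 15, from a short baseline; its apparent size agreed with 15 mm.
  - My last numeric position check failed for the square, because the mask took in the die. For the disc it put the centre 1–2 mm off along y, while the arm was still settling.

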